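Load the resin curing box

TASK

Slide the thumb latch of the curing box sideways so that its sprung cover flies open, then hook every hanger from the bead mat onto the rail inside and slide each one along the rail past the black mark, in under the amber hood, where they all hang freely and upright. Finally swing the cover down and press it fully shut until the latch snaps home over it; leave the other things on the bench where they are.

Things in the scene. Friction and masses are not known exactly. Their poses are not given: they have to be found in the camera images.
- chamber: resin curing box, fixed, 160 (x) x 340 (y) x 168 mm high. Origin at its underside; its -x side, with the latch, faces the robot. Walls 6 mm thick, 156 high, outer faces at x = -80 and 80, y = -150 and 190 (the +x wall is clear plastic); floor 6 mm. A fixed amber hood (z 156 to 168) roofs y = 30 to 190; the hinged amber cover lies over y = -150 to 24
- mark (a point): black band on the rail just before the hood's edge (chamber x 0, y 18, z 112 mm). The steel rail, 8 mm thick, runs along chamber y from wall to wall at x 0, centre height z 112. A hanger is past the mark when its centre is on its +y side; push it by its grip block with closed finger tips up to the hood's edge; it pushes earlier ones on, there is room for all
- cover (a joint): angle of the cover, rad: 0 shut, 1.6 fully open. Amber sheet 160 x 174 x 5 mm (underside at z 156 when shut), hinged along chamber x = 80 mm, z = 156 mm, on the side away from the robot, opening upwards. A spring throws it open once the latch frees it and keeps it open. Some 2 N near the free edge swing it down, 3 to 6 N more click it past the latch
- cover_edge (a point): top of the cover at the middle of its free edge, 160 mm from the hinge; its tongue for the latch sticks 14 mm out beyond this edge, at chamber y = -45 to -29 mm
- latch (a joint): slide of the thumb latch, m: 0 home, 0.010 pushed fully aside towards the chamber's -y. Sprung home (1 to 2.2 N). The cover is free from about 0.006 on. The bolt has a ramp: the cover's tongue, pressed down, pushes it aside and it snaps back over the tongue by itself
- latch_tab (a point): middle of the +y face of the black thumb tab, the face to push towards the chamber's -y. The tab is 38 (x) x 12 (y) x 20 (z) mm and stands out from the box towards the robot; this point lies 10 mm below its top and 10 mm from its outer end; there is free air all round it
- h1: a curing hanger; all alike, 0.12 kg, 110 mm tall, standing upright on a round foot. Origin: centre of the foot's underside; z up; x to its hook's open mouth; y along the rail when hung. Heavy steel foot 36 across, 12 high, bead and post on it to z 22; bar z 22-25; strip 26 wide (y), 3 thick, up at x = -11, z 22-73; roof of two strips sloping 45 deg; front leg at x = +11 down to z 54 (mm)
- h2: a hanger like h1. The roof's ridge is at x = 0, underside z 80, top z 84; it centres itself on the rail. On top is a wooden grip block 10 (x) x 34 (y) mm, z 81 to 110: pinch its 10 mm sides, finger tips no lower than z 86 (the roof is below). Neighbours on the rail touch foot to foot and block to block, 36 mm apart
- h3: a hanger like h1. Mouth: gap on its +x side between z 25 and 54. To hook it: lower it beside the rail, at least 34 mm off, mouth towards the rail, until the rail is level with the mouth (origin 66 to 79 mm above the box's underside), move it sideways until the rail is under the ridge, lower it. Hung, its origin is 38 mm above the box's underside, right under the rail
- h4: a hanger like h1 (some of h1 to h4 may be absent: hang all that are there)
- bowl: steel bowl of beads, 110 mm across, 35 mm high, a bystander: leave it alone; origin at its underside
- pliers: small pliers lying flat, about 140 mm long, 12 mm high, a bystander: leave it alone; origin at its underside
- jar: small glass jar, 52 mm across, 60 mm high, a bystander: leave it alone; origin at its underside
- glue: white bottle, 36 mm across, 90 mm high, a bystander: leave it alone; origin at its underside
- beadtray: wooden bead tray with compartments, 100 x 140 x 25 mm, a bystander: leave it alone; origin at its underside
- driver: screwdriver lying flat, 150 mm long, a bystander: leave it alone; origin at its underside
- spool: copper ring-shaped spool, 60 mm across, 22 mm high, a bystander: leave it alone; origin at its underside
- mat: purple bead mat, 250 x 330 x 2 mm, fixed, on which the hangers stand; origin at the centre of its underside

How it is judged:
By the outcome, as a careful person would: the job done as asked, in the order asked, and still so for the second after the job is handed in, with the robot touching nothing.
Of h1, h2, h3, h4 only 3 to 4 are there at a start; the rules pass over those that are not, and their reading is None.
At some moment in a run one of h1, h2, h3, h4 may be knocked a few centimetres aside while the robot is not near it.
It also fails if it takes over 210 s, if anything falls off the work surface, if the arm or the gripper's body presses on something with over 40 N, if the wrist force passes 120 N, or if a joint passes its speed limit or range.

ROBOT

A 7-joint arm with a two-finger parallel gripper is mounted at the origin on the work surface. World frame = base frame: x ahead of the robot, y to its left, z up, the work surface at z = 0. Lengths are in m, angles in rad, forces in N, time in s.
With the tool pointing down it reaches from about 0.425 to 0.95 m from the base axis. Payload 4.7 kg.
Tool frame: the origin (TCP) lies midway between the tips of the shut fingers; the grasp point (between the pads) lies 19 mm behind it; z points along the fingers, y is the direction in which the jaws open and shut (so a half turn about z gives the same grasp; the last joint's range is limited). The gripper opens to 85 mm and grips with 20 to 120 N. Pads are 22 mm wide; open, the fingers measure 114 mm over their backs; the gripper's body (76 mm by 85 mm) begins 54 mm behind the grasp point. The pads swing forward as they close: fully open they stand 13 mm farther back than shut.
Start: joints at [1.243, 0.469, -0.049, 1.532, 0.024, 1.141, -0.082], TCP at [0.199, -0.645, 0.231] pointing down, gripper open.
Joint ranges: [-2.59, 2.59], [-0.33, 1.99], [-1.39, 1.29], [0.1, 2.45], [-1.04, 4.18], [0.21, 1.99], [-2.66, 2.66]. Speed limits (rad/s): [2.57, 2.57, 3.14, 3.14, 3.14, 3.14, 3.14].

INTERFACE

Orientations are given as a unit quaternion [w, x, y, z].
In Python, from rig import telemetry, optics, order gives the robot as it stands.
- The arm moves only by the shell command python3 -m inch 'ROWS' [FORCE]. ROWS is JSON, a list of rows, each an object of numbers: "tx", "ty", "tz": the shift along the tool's x, y, z in units of 60 mm (1.0 is 60 mm); "ax", "ay", "az": the turn, a rotation vector about the tool's x, y, z in units of 5 degrees (1.0 is 5 degrees); "jaw": the finger opening in mm, from 0 to 85.4. A call has 1 to 10 rows; each row is the pose to reach, as a shift and turn from the pose commanded when the call began, along the tool's axes at that moment; what a row does not reach only later rows make up. A row lasts 1/8 s, in which the tool goes at most 62.5 mm and 10.7 degrees, less where a joint would pass 70% of its speed; a pose out of reach is approached as far as the arm can. A call with a gripper value outside its range is refused whole. The fingers move at their own pace and stop on an object; FORCE is the grip in N (left out, the last holds). Time passes only in rows, so rows that repeat a pose let the fingers close. It gives the time, the measured TCP pose, the force and the opening at its end, in the units of the state.
- telemetry.get_obs(): the state, without advancing time (a new reading comes with each control period).
- optics.grab_frame(name): name is "scene" or "top" or "wrist"; returns the picture (384x512x3 uint8, red, green, blue); there is no depth.
- optics.get_calibration(name): a dict with "intrinsics" (3x3 intrinsics, pixels), "extrinsics" (4x4, takes a point from camera to world coordinates); the wrist camera has in their place "tool_from_camera" (4x4, takes a point from camera to tool coordinates, whose origin is the TCP and whose axes are the flange's). Camera axes: x right, y up, looking along -z (the intrinsics and any distortion apply to the point x, -y, -z); pixel columns grow to the right and rows downward; lengths in m; the calibration is good to about 2 mm. The wrist camera is an equidistant fisheye: a pixel r from the principal point sees the ray r / f radians off the axis. A picture is of the moment at which its call begins: read the wrist's pose just before it. get_calibration takes no time and is no camera call.
- order.finish_job(): hands the job in, once; it reports no verdict.
The state is a dict: "time": time; "joints": joint angles; "qd": joint speeds; "joint_efforts": joint torques, N m; "tcp_pos": TCP position; "tcp_rot": TCP orientation; "contact_force": force on the tool from outside, world axes, zero at the start; "moment": the same for the moment, N m; "width": finger opening in m.
Only numpy, scipy, OpenCV 4.12 (cv2) and the standard library are available. Lean on these libraries where they do the work, as an engineer would, in place of code of your own. Each camera call takes 0.05 s, during which the arm holds its last target. There are 200 camera calls.

## Working session

There is one attempt and no reset: what is moved stays moved. The work goes in short steps, Python scripts to look and compute and a shell command to move; the robot and the scene stay as the last step left them, time stands still between calls to the robot, and variables do not carry over. Pictures are saved under pics/ and viewed, about 12 in all and at most 16, crops included, and the job is handed in when it is done.

```bash
ls; mkdir -p pics; python3 - <<'E'
from rig import telemetry, optics
import cv2,numpy as np,json
np.set_printoptions(precision=4,suppress=True)
o=telemetry.get_obs();print(o['time'],o['tcp_pos'],o['tcp_rot'],o['width'])
for n in('scene','top','wrist'):
    f=optics.grab_frame(n);cv2.imwrite(f'pics/{n}0.png',f[:,:,::-1]);c=optics.get_calibration(n);print(n,{k:(np.array(v) if not isinstance(v,(str,float)) else v) for k,v in c.items()})
a=[cv2.imread(f'pics/{n}0.png') for n in('scene','top')]
E
```

```text
pics
0.0 [ 0.1986 -0.6445  0.2302] [-0.0009  0.9889  0.1489 -0.0002] 0.08531458148699383
scene {'intrinsics': array([[406.2533,   0.    , 254.8959],
       [  0.    , 406.2533, 203.6101],
       [  0.    ,   0.    ,   1.    ]]), 'extrinsics': array([[ 0.5634, -0.4708,  0.6789,  1.4842],
       [ 0.8261,  0.3055, -0.4736, -0.726 ],
       [ 0.0156,  0.8277,  0.561 ,  0.9209],
       [ 0.    ,  0.    ,  0.    ,  1.    ]])}
top {'intrinsics': array([[374.5838,   0.    , 257.9785],
       [  0.    , 374.5838, 187.8858],
       [  0.    ,   0.    ,   1.    ]]), 'extrinsics': array([[-0.0233,  0.9874, -0.1565,  0.3299],
       [-0.9997, -0.0238, -0.0011, -0.0196],
       [-0.0048,  0.1565,  0.9877,  1.391 ],
       [ 0.    ,  0.    ,  0.    ,  1.    ]])}
wrist {'intrinsics': array([[297.3186,   0.    , 257.1093],
       [  0.    , 297.3186, 184.8582],
       [  0.    ,   0.    ,   1.    ]]), 'tool_from_camera': array([[ 0.0001,  0.9488,  0.316 ,  0.0798],
       [ 1.    , -0.0004,  0.0011,  0.0004],
       [ 0.0011,  0.316 , -0.9488, -0.1416],
       [ 0.    ,  0.    ,  0.    ,  1.    ]])}
```

View pics/top0.png

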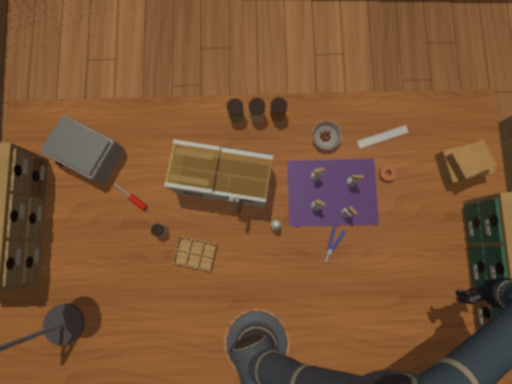

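View pics/scene0.png

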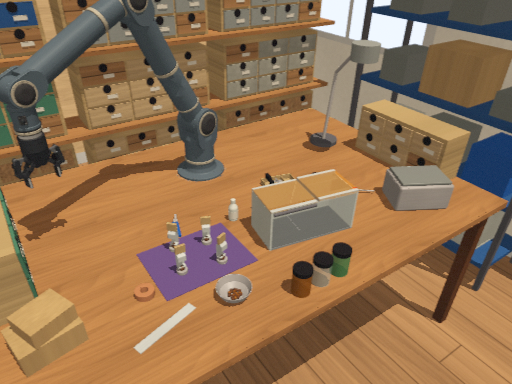

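```bash
cat > h.py <<'E'
from rig import telemetry, optics
import cv2,numpy as np
from scipy.spatial.transform import Rotation as R
np.set_printoptions(precision=4,suppress=True)
def pose(o=None):
    o=o or telemetry.get_obs();q=o['tcp_rot']
    T=np.eye(4);T[:3,:3]=R.from_quat([q[1],q[2],q[3],q[0]]).as_matrix();T[:3,3]=o['tcp_pos'];return T
def cam(n,T=None):
    c=optics.get_calibration(n);K=np.array(c['intrinsics'])
    return K,(np.array(c['extrinsics']) if n!='wrist' else T@np.array(c['tool_from_camera']))
def ray(n,uv,T=None):
    K,E=cam(n,T);x=(uv[0]-K[0,2])/K[0,0];y=(uv[1]-K[1,2])/K[1,1]
    if n=='wrist':
        r=np.hypot(x,y)+1e-12;d=np.array([x/r*np.sin(r),-y/r*np.sin(r),-np.cos(r)])
    else:d=np.array([x,-y,-1.])
    return E[:3,3],E[:3,:3]@d
def plane(n,uv,z,T=None):
    p,d=ray(n,uv,T);return p+d*(z-p[2])/d[2]
def proj(n,P,T=None):
    K,E=cam(n,T);p=E[:3,:3].T@(np.array(P)-E[:3,3]);x,y,z=p[0],-p[1],-p[2]
    if n=='wrist':
        r=np.hypot(x,y);t=np.arctan2(r,z);x,y=x/r*t,y/r*t
    else:x,y=x/z,y/z
    return np.array([K[0,0]*x+K[0,2],K[1,1]*y+K[1,2]])
def down(yaw):  # tool z down, tool x at heading yaw
    c,s=np.cos(yaw),np.sin(yaw);return np.array([[c,s,0],[s,-c,0],[0,0,-1.]])
def rel(pos,Rm=None):
    T=pose();d=T[:3,:3].T@(np.array(pos)-T[:3,3])/.06
    a=np.zeros(3) if Rm is None else R.from_matrix(T[:3,:3].T@Rm).as_rotvec(degrees=True)/5
    print('t',d.round(3),'a',a.round(2));return d,a
def grab(n,f,crop=None,s=1):
    T=pose();im=optics.grab_frame(n)[:,:,::-1].copy();cv2.imwrite(f'pics/{f}_raw.png',im)
    if n=='wrist':np.save(f'pics/{f}.npy',T)
    v=im if crop is None else im[crop[1]:crop[3],crop[0]:crop[2]]
    cv2.imwrite(f'pics/{f}.png',cv2.resize(v,None,fx=s,fy=s,interpolation=cv2.INTER_CUBIC));return im,T
E
python3 - <<'E'
from h import *
im=cv2.imread('pics/top0.png')[130:260,155:395];cv2.imwrite('pics/top0c.png',cv2.resize(im,None,fx=3.3,fy=3.3,interpolation=cv2.INTER_CUBIC))
T=pose();print(np.degrees(np.arctan2(T[1,0],T[0,0])))
for uv in[(174,142),(167,187),(272,155),(266,205)]:print(plane('top',uv,.16))
for uv in[(318,173),(354,181),(317,206),(348,212)]:print(plane('top',uv,.1))
E
```

```text
17.124689318241803
[0.6897 0.2632 0.16  ]
[0.5353 0.2847 0.16  ]
[ 0.6362 -0.0682  0.16  ]
[ 0.4672 -0.0434  0.16  ]
[ 0.5823 -0.23    0.1   ]
[ 0.5508 -0.3543  0.1   ]
[ 0.4662 -0.2209  0.1   ]
[ 0.4428 -0.3268  0.1   ]
```

View pics/top0c.png

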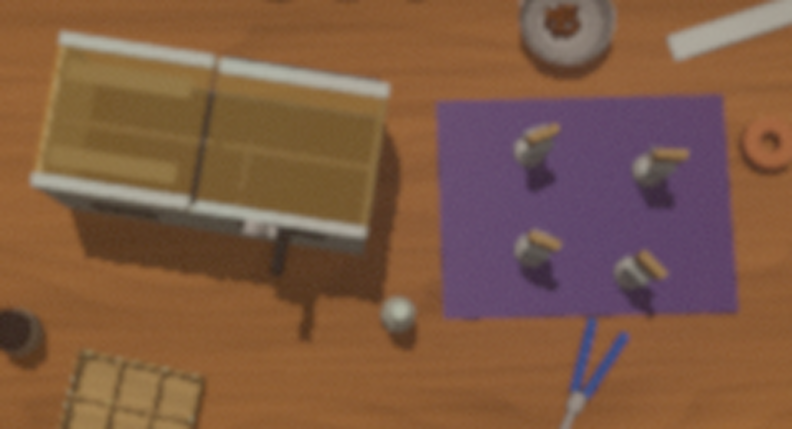

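```bash
python3 - <<'E'
from h import *
rel([.58,-.28,.35],down(0))
E
```

```text
t [ 7.864 -3.939 -1.987] a [-0.02  0.    3.42]
```

```bash
python3 -m inch '[{"tx":7.86,"ty":-3.94,"tz":-1.99,"az":3.42},{"tx":7.86,"ty":-3.94,"tz":-1.99,"az":3.42},{"tx":7.86,"ty":-3.94,"tz":-1.99,"az":3.42},{"tx":7.86,"ty":-3.94,"tz":-1.99,"az":3.42},{"tx":7.86,"ty":-3.94,"tz":-1.99,"az":3.42},{"tx":7.86,"ty":-3.94,"tz":-1.99,"az":3.42},{"tx":7.86,"ty":-3.94,"tz":-1.99,"az":3.42},{"tx":7.86,"ty":-3.94,"tz":-1.99,"az":3.42},{"tx":7.86,"ty":-3.94,"tz":-1.99,"az":3.42},{"tx":7.86,"ty":-3.94,"tz":-1.99,"az":3.42}]'
python3 -m inch '[{},{},{},{}]'
python3 - <<'E'
from h import *
grab('wrist','w1',None,1.5);print(pose())
E
```

```text
[[ 0.9557  0.2944 -0.0004  0.1986]
 [ 0.2944 -0.9557  0.0011 -0.6448]
 [-0.     -0.0012 -1.      0.2307]
 [ 0.      0.      0.      1.    ]]invalid input at $[0]: expected keys tx, ty, tz, ax, ay, az, jaw
invalid input at $[0]: expected keys tx, ty, tz, ax, ay, az, jaw
```

View pics/w1.png

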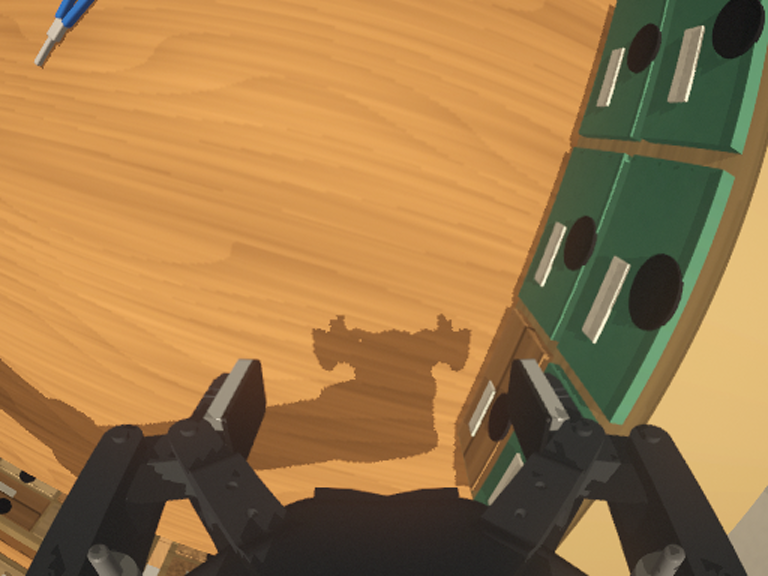

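```bash
python3 -m inch '[{"tx":0.8,"ty":-0.4,"tz":-0.2,"ax":0,"ay":0,"az":0.4,"jaw":85},{"tx":1.6,"ty":-0.8,"tz":-0.4,"ax":0,"ay":0,"az":0.8,"jaw":85},{"tx":2.5,"ty":-1.2,"tz":-0.6,"ax":0,"ay":0,"az":1.2,"jaw":85},{"tx":3.4,"ty":-1.7,"tz":-0.8,"ax":0,"ay":0,"az":1.6,"jaw":85},{"tx":4.3,"ty":-2.1,"tz":-1.0,"ax":0,"ay":0,"az":2.0,"jaw":85},{"tx":5.2,"ty":-2.6,"tz":-1.2,"ax":0,"ay":0,"az":2.4,"jaw":85},{"tx":6.1,"ty":-3.1,"tz":-1.5,"ax":0,"ay":0,"az":2.8,"jaw":85},{"tx":7.0,"ty":-3.5,"tz":-1.8,"ax":0,"ay":0,"az":3.2,"jaw":85},{"tx":7.86,"ty":-3.94,"tz":-2,"ax":0,"ay":0,"az":3.42,"jaw":85},{"tx":7.86,"ty":-3.94,"tz":-2,"ax":0,"ay":0,"az":3.42,"jaw":85}]' && python3 - <<'E'
from h import *
im,T=grab('wrist','w2',None,1.5);print(T)
E
```

```text
time: 1.45
tcp_pos: [0.584, -0.2739, 0.352]
tcp_rot: [-0.001, 1.0, 0.006, 0.002]
contact_force: [-0.3, -0.5, -0.9]
width: 0.0852
[[ 0.9999  0.011   0.0032  0.584 ]
 [ 0.011  -0.9999  0.0028 -0.2739]
 [ 0.0033 -0.0027 -1.      0.352 ]
 [ 0.      0.      0.      1.    ]]
```

View pics/w2.png

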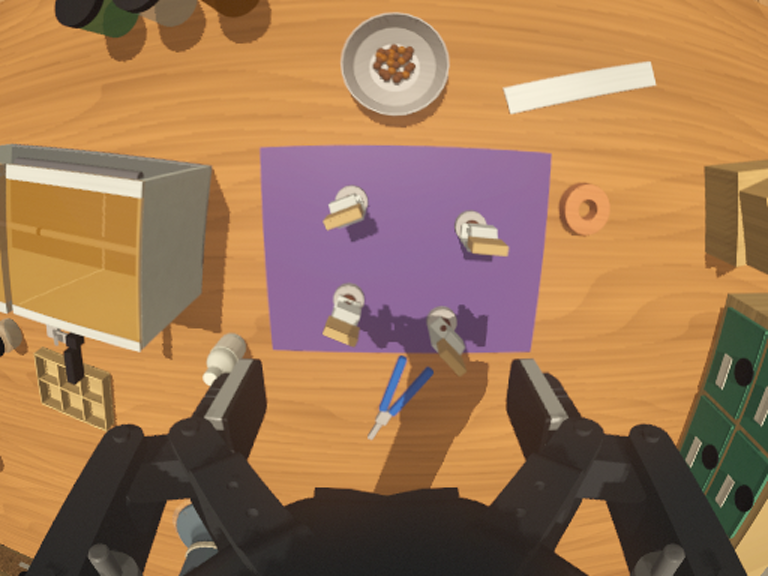

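```bash
python3 - <<'E'
from h import *
im=cv2.imread('pics/w2_raw.png')
t=[cv2.resize(im[y-30:y+30,x-36:x+36],None,fx=5,fy=5,interpolation=cv2.INTER_CUBIC) for x,y in((231,140),(321,158),(231,212),(297,226))]
cv2.imwrite('pics/w2c.png',np.vstack([np.hstack(t[:2]),np.hstack(t[2:])]))
E
```

```text
(no output)
```

View pics/w2c.png

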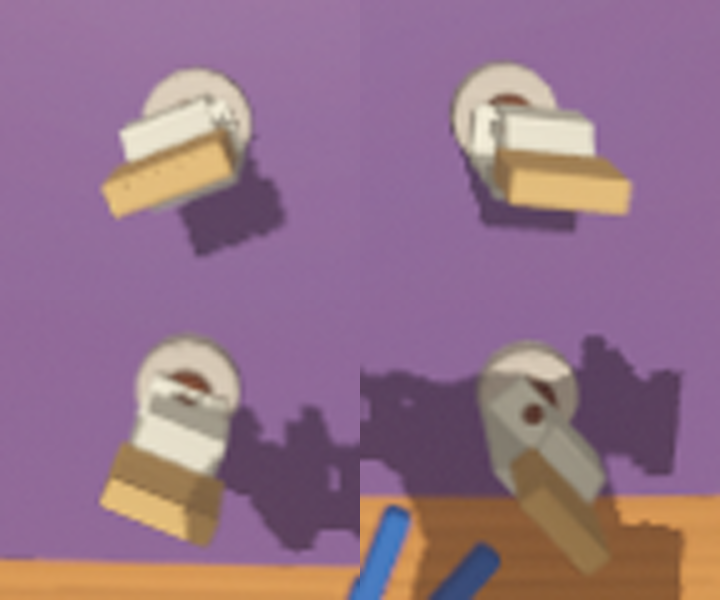

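```bash
python3 - <<'E'
from h import *
T=np.load('pics/w2.npy')
D={'A':((195,110),(197,121),(169,177),(103,200),(230,150)),'B':((285,128),(144,115),(210,195),(150,193),(270,195)),'C':((195,182),(188,88),(145,212),(107,191),(185,232)),'D':((261,196),(168,92),(203,225),(164,182),(243,266))}
for k,(o,f,b,e1,e2) in D.items():
    o=np.array(o);w=lambda p,z:plane('wrist',o+np.array(p)/5,z,T)
    F=w(f,.014);B=w(b,.112);d=w(e2,.112)-w(e1,.112);yaw=np.degrees(np.arctan2(d[1],d[0]))
    print(k,F[:2],B[:2],'len',np.hypot(*d[:2]),'block dir',yaw)
    m=(F+B)[:2]/2;n=np.radians(yaw+90);n=np.array([np.cos(n),np.sin(n)]);n*=np.sign(n[0]+1e-9);print('  near side crop px z22,z54,z73:',*[((proj('wrist',[*(m+.011*n),z],T)-o)*5).round() for z in(.024,.056,.075)],' far:',*[((proj('wrist',[*(m-.011*n),z],T)-o)*5).round() for z in(.024,.056,.075)])
s=[]
for k,(o,f,*_) in D.items():
    x,y=proj('scene',[*plane('wrist',np.array(o)+np.array(f)/5,.014,T)[:2],.055]).astype(int)
    s.append(cv2.resize(cv2.imread('pics/scene0.png')[y-30:y+30,x-30:x+30],None,fx=6,fy=6,interpolation=cv2.INTER_CUBIC))
cv2.imwrite('pics/s0c.png',cv2.resize(np.vstack([np.hstack(s[:2]),np.hstack(s[2:])]),(600,600)))
E
```

```text
A [ 0.5916 -0.2362] [ 0.5915 -0.2365] len 0.036170493083928196 block dir -68.17711993435016
  near side crop px z22,z54,z73: [182.  94.] [173. 108.] [166. 118.]  far: [208. 157.] [200. 176.] [195. 188.]
B [ 0.5658 -0.3677] [ 0.5642 -0.3683] len 0.03364071827660612 block dir -89.69977913040518
  near side crop px z22,z54,z73: [152.  91.] [171. 110.] [184. 124.]  far: [148. 156.] [167. 180.] [179. 196.]
C [ 0.4779 -0.2319] [ 0.4775 -0.2275] len 0.02539263288636943 block dir -119.60039403908644
  near side crop px z22,z54,z73: [195.  73.] [187. 108.] [182. 131.]  far: [164. 125.] [154. 162.] [148. 187.]
D [ 0.451  -0.3412] [ 0.4515 -0.3406] len 0.03854571289967346 block dir -138.00144304020588
  near side crop px z22,z54,z73: [195.  84.] [208. 123.] [216. 148.]  far: [146. 122.] [156. 163.] [162. 190.]
```

View pics/s0c.png

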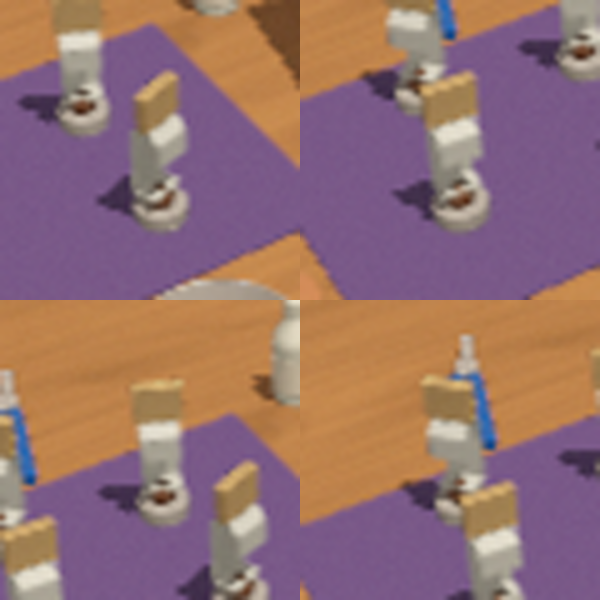

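```bash
python3 -m inch '[{"tx":0,"ty":-0.9,"tz":-0.1,"ax":0,"ay":0,"az":0,"jaw":40},{"tx":0.1,"ty":-1.8,"tz":-0.2,"ax":0,"ay":0,"az":0,"jaw":0},{"tx":0.2,"ty":-2.7,"tz":-0.4,"ax":0,"ay":0,"az":0,"jaw":0},{"tx":0.3,"ty":-3.6,"tz":-0.6,"ax":0,"ay":0,"az":0,"jaw":0},{"tx":0.4,"ty":-4.5,"tz":-0.8,"ax":0,"ay":0,"az":0,"jaw":0},{"tx":0.5,"ty":-5.2,"tz":-0.9,"ax":0,"ay":0,"az":0,"jaw":0},{"tx":0.5,"ty":-5.8,"tz":-1,"ax":0,"ay":0,"az":0,"jaw":0},{"tx":0.5,"ty":-5.8,"tz":-1,"ax":0,"ay":0,"az":0,"jaw":0},{"tx":0.5,"ty":-5.8,"tz":-1,"ax":0,"ay":0,"az":0,"jaw":0}]' && python3 - <<'E'
from h import *
im,T=grab('wrist','w3',None,1.5);print(T, telemetry.get_obs()['joints'])
E
```

```text
time: 2.62
tcp_pos: [0.6097, 0.0652, 0.4108]
tcp_rot: [0.001, 1.0, -0.001, -0.0]
contact_force: [0.7, -0.8, 0.6]
width: -0.0002
[[ 1.     -0.0027 -0.0008  0.6097]
 [-0.0027 -1.     -0.0018  0.0652]
 [-0.0008  0.0018 -1.      0.4108]
 [ 0.      0.      0.      1.    ]] [ 0.0787  0.2933 -0.3422  1.4013  0.0991  1.4648 -1.8348]
```

View pics/w3.png

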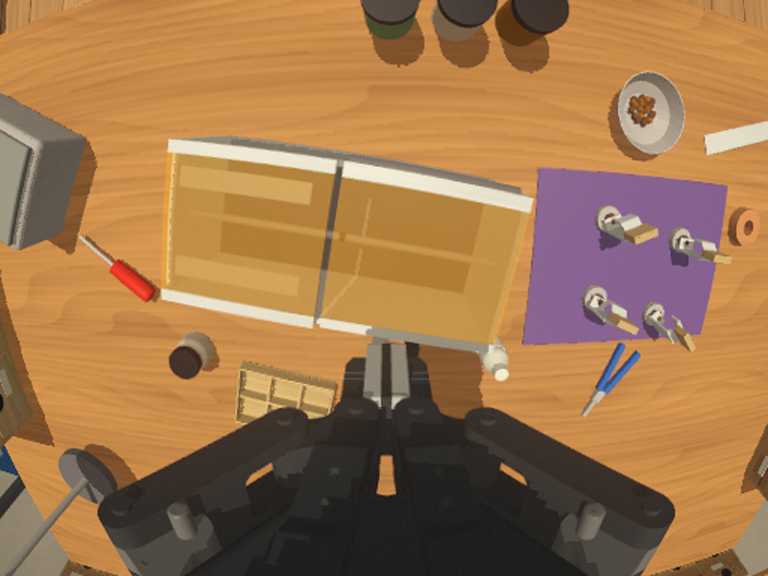

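```bash
python3 - <<'E'
from h import *
T=np.load('pics/w3.npy')
px=np.array([(162,299),(169,139),(533,211),(491,349)])/1.5
md=np.array([(-80,190),(80,190),(80,-150),(-80,-150)])/1e3
for zs in([.168,.168,.161,.161],[.156]*4):
    W=np.array([plane('wrist',p,z,T)[:2] for p,z in zip(px,zs)])
    print(W,[np.hypot(*(W[i]-W[(i+1)%4])) for i in range(4)])
    a=md-md.mean(0);b=W-W.mean(0);th=np.arctan2((a[:,0]*b[:,1]-a[:,1]*b[:,0]).sum(),(a*b).sum());c,s=np.cos(th),np.sin(th);Rm=np.array([[c,-s],[s,c]])
    t=W.mean(0)-Rm@md.mean(0);print('yaw',np.degrees(th),'org',t,'res mm',1e3*(md@Rm.T+t-W))
    for n,q in(('mark',(0,18,112)),('tabguess',(-108,-30,140))):
        q=np.array(q)/1e3;print(n,Rm@q[:2]+t, proj('wrist',[*(Rm@q[:2]+t),q[2]],T)*1.5)
E
```

```text
[[ 0.5388  0.2908]
 [ 0.6956  0.2628]
 [ 0.6229 -0.0712]
 [ 0.4826 -0.0413]] [np.float64(0.15925787591526389), np.float64(0.3418638854326115), np.float64(0.14349791829943617), np.float64(0.33690964348042846)]
yaw -10.963776017970869 org [0.5812 0.0907] res mm [[-0.0487  1.552 ]
 [ 0.2546 -0.8739]
 [ 8.2599 -0.6171]
 [-8.4658 -0.0609]]
mark [0.5846 0.1083] [342.4896 238.2503]
tabguess [0.4694 0.0817] [369.3764 352.341 ]
[[ 0.5341  0.2979]
 [ 0.6958  0.269 ]
 [ 0.6221 -0.0729]
 [ 0.4799 -0.0427]] [np.float64(0.16423141723838344), np.float64(0.34983271582252595), np.float64(0.14533174690170964), np.float64(0.34488560062278134)]
yaw -10.681471396181232 org [0.5793 0.0932] res mm [[ 1.7601 -3.203 ]
 [-2.6846 -3.98  ]
 [ 8.0023  3.8914]
 [-7.0778  3.2915]]
mark [0.5826 0.1109] [340.0631 240.178 ]
tabguess [0.4676 0.0837] [367.5204 353.9046]
```

```bash
cat >> h.py <<'E'
CY=np.radians(-10.9);CO=np.array([.581,.091])
try:
    CY,*CO=np.load('ch.npy');CO=np.array(CO)
except Exception:pass
CR=np.array([[np.cos(CY),-np.sin(CY),0],[np.sin(CY),np.cos(CY),0],[0,0,1]])
def c2w(p):return CR@(np.array(p)/1e3)+[*CO,0]
def w2c(p):return CR.T@(np.array(p)-[*CO,0])*1e3
E
python3 - <<'E'
from h import *
print(c2w([-112,20,260]));rel(c2w([-112,20,260]),down(CY+np.pi/2))
E
```

```text
[0.4748 0.1318 0.26  ]
t [-2.251 -1.112  2.513] a [  0.01   0.02 -15.86]
```

```bash
python3 -m inch '[{"tx":-0.3,"ty":-0.1,"tz":0.3,"ax":0,"ay":0,"az":-2,"jaw":0},{"tx":-0.6,"ty":-0.3,"tz":0.6,"ax":0,"ay":0,"az":-4,"jaw":0},{"tx":-0.9,"ty":-0.5,"tz":0.9,"ax":0,"ay":0,"az":-6,"jaw":0},{"tx":-1.2,"ty":-0.6,"tz":1.2,"ax":0,"ay":0,"az":-8,"jaw":0},{"tx":-1.5,"ty":-0.8,"tz":1.5,"ax":0,"ay":0,"az":-10,"jaw":0},{"tx":-1.8,"ty":-1,"tz":1.8,"ax":0,"ay":0,"az":-12,"jaw":0},{"tx":-2.1,"ty":-1.1,"tz":2.1,"ax":0,"ay":0,"az":-14,"jaw":0},{"tx":-2.25,"ty":-1.11,"tz":2.5,"ax":0,"ay":0,"az":-15.86,"jaw":0},{"tx":-2.25,"ty":-1.11,"tz":2.51,"ax":0,"ay":0,"az":-15.86,"jaw":0},{"tx":-2.25,"ty":-1.11,"tz":2.51,"ax":0,"ay":0,"az":-15.86,"jaw":0}]' && python3 - <<'E'
from h import *
im,T=grab('wrist','w4',None,1.5);print(T, telemetry.get_obs()['joints'])
E
```

```text
time: 3.92
tcp_pos: [0.4759, 0.1332, 0.2615]
tcp_rot: [0.0, 0.771, 0.636, 0.001]
contact_force: [0.4, 0.5, 1.2]
width: 0.0002
[[ 0.1899  0.9818  0.0015  0.4759]
 [ 0.9818 -0.1899  0.0001  0.1332]
 [ 0.0003  0.0014 -1.      0.2615]
 [ 0.      0.      0.      1.    ]] [ 0.166   0.1918 -0.5974  1.8869  0.1214  1.0966 -0.6685]
```

View pics/w4.png

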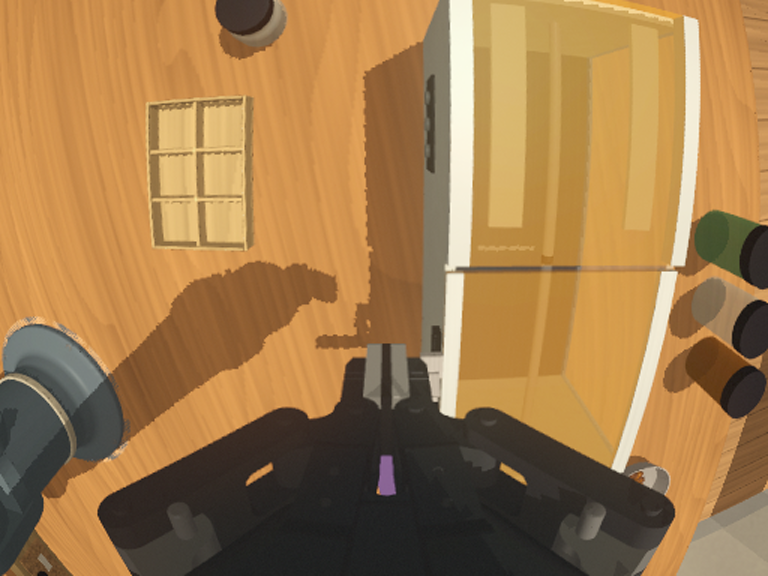

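```bash
python3 - <<'E'
from h import *
t=cv2.imread('pics/top0.png');w=cv2.imread('pics/w2_raw.png')
a=t[196:220,228:252];b=w[212:264,30:66]
cv2.imwrite('pics/tab.png',np.hstack([cv2.resize(a,(390,390),interpolation=cv2.INTER_CUBIC),cv2.resize(b,(270,390),interpolation=cv2.INTER_CUBIC)]))
E
```

```text
(no output)
```

View pics/tab.png

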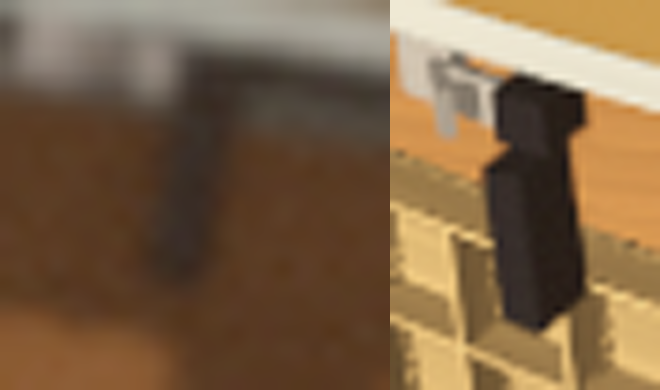

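```bash
python3 - <<'E'
from h import *
T=np.load('pics/w2.npy')
f=lambda x,y:(30+(x-390)*36/270,212+y*52/390)
p1,d1=ray('wrist',f(528,325),T);p2,d2=ray('top',(228+182*24/390,196+270*24/390))
d1/=np.linalg.norm(d1);d2/=np.linalg.norm(d2)
s=np.linalg.lstsq(np.array([d1,-d2]).T,p2-p1,rcond=None)[0];a=p1+s[0]*d1;b=p2+s[1]*d2
print(a,b,w2c(a),w2c(b))
for z in(.12,.13,.14,.15):
  print(z,*[w2c(plane('wrist',f(*q),z,T))[:2] for q in((510,320),(545,330),(490,165))],'bot',w2c(plane('wrist',f(580,290),z-.02,T))[:2])
E
```

```text
[0.4431 0.0452 0.1789] [0.4423 0.0445 0.1787] [-126.6999  -71.0731  178.8618] [-127.3821  -71.9036  178.7488]
0.12 [-178.8962  -14.6303] [-178.0486  -26.1432] [-134.697   -15.4837] bot [-178.7609  -23.6208]
0.13 [-170.0987  -23.3657] [-169.2738  -34.5706] [-127.0819  -24.1962] bot [-170.4137  -31.6842]
0.14 [-161.3012  -32.1011] [-160.499  -42.998] [-119.4669  -32.9088] bot [-162.0664  -39.7477]
0.15 [-152.5037  -40.8364] [-151.7242  -51.4254] [-111.8518  -41.6213] bot [-153.7192  -47.8111]
```

```bash
python3 -m inch '[{"tx":-0.9,"ty":0,"tz":-0.2,"ax":0,"ay":0,"az":0,"jaw":0},{"tx":-1.8,"ty":0,"tz":-0.4,"ax":0,"ay":0,"az":0,"jaw":0},{"tx":-2.5,"ty":0,"tz":-0.4,"ax":0,"ay":0,"az":0,"jaw":0},{"tx":-2.8,"ty":0,"tz":-0.4,"ax":0,"ay":0,"az":0,"jaw":0},{"tx":-2.8,"ty":0,"tz":-0.4,"ax":0,"ay":0,"az":0,"jaw":0}]' && python3 - <<'E'
from h import *
im,T=grab('wrist','w5');print(T)
cv2.imwrite('pics/w5c.png',cv2.resize(im[40:240,170:370],None,fx=3,fy=3,interpolation=cv2.INTER_CUBIC))
E
```

```text
time: 4.6
tcp_pos: [0.4442, -0.0324, 0.2856]
tcp_rot: [0.001, 0.771, 0.636, 0.001]
contact_force: [0.5, 1.4, 0.3]
width: 0.0001
[[ 0.1902  0.9817  0.0019  0.4442]
 [ 0.9817 -0.1902 -0.0004 -0.0324]
 [-0.      0.0019 -1.      0.2856]
 [ 0.      0.      0.      1.    ]]
```

View pics/w5c.png

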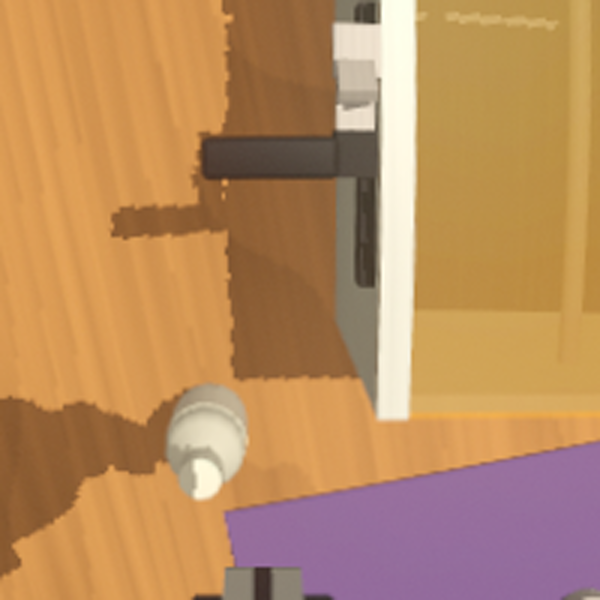

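```bash
python3 - <<'E'
from h import *
T=np.load('pics/w5.npy');f=lambda x,y:(170+x/3,40+y/3)
for z in(.14,.15,.16,.17,.18):
    print(z,'outer+y',w2c(plane('wrist',f(205,136),z,T))[:2],'outer-y',w2c(plane('wrist',f(205,178),z,T))[:2],'inner+y',w2c(plane('wrist',f(338,136),z,T))[:2])
for z in(.156,.161):print('corner',w2c(plane('wrist',f(378,418),z,T))[:2],w2c(plane('wrist',f(382,0),z,T))[:2])
print('glue',w2c(plane('wrist',f(200,475),.09,T)))
E
```

```text
0.14 outer+y [-129.7058  -62.6256] outer-y [-129.8159  -76.1677] inner+y [-87.5942 -62.5627]
0.15 outer+y [-129.0984  -62.7739] outer-y [-129.2047  -75.8444] inner+y [-88.4531 -62.7133]
0.16 outer+y [-128.4909  -62.9222] outer-y [-128.5934  -75.5212] inner+y [-89.3121 -62.8638]
0.17 outer+y [-127.8835  -63.0705] outer-y [-127.9821  -75.198 ] inner+y [-90.171  -63.0143]
0.18 outer+y [-127.2761  -63.2188] outer-y [-127.3709  -74.8747] inner+y [-91.0299 -63.1648]
corner [ -74.6312 -151.3393] [-75.8933 -20.4606]
corner [ -75.3251 -149.7821] [-76.5638 -21.3166]
glue [-136.8161 -196.0028   90.    ]
```

```bash
python3 - <<'E'
from h import *
print(w2c(pose()[:3,3]));D=down(CY+np.pi/2);rel(c2w([-120,-38,230]),D);rel(c2w([-120,-38,160]),D);rel(c2w([-120,-52,160]),D)
E
```

```text
[-111.1905 -145.6041  285.4997]
t [ 1.793 -0.145  0.926] a [ 0.02 -0.01  0.02]
t [ 1.793 -0.147  2.092] a [ 0.02 -0.01  0.02]
t [ 1.559 -0.148  2.092] a [ 0.02 -0.01  0.02]
```

```bash
python3 -m inch '[{"tx":0.9,"ty":-0.07,"tz":0,"ax":0,"ay":0,"az":0,"jaw":0},{"tx":1.79,"ty":-0.15,"tz":0.5,"ax":0,"ay":0,"az":0,"jaw":0},{"tx":1.79,"ty":-0.15,"tz":1.2,"ax":0,"ay":0,"az":0,"jaw":0},{"tx":1.79,"ty":-0.15,"tz":1.8,"ax":0,"ay":0,"az":0,"jaw":0},{"tx":1.79,"ty":-0.15,"tz":2.1,"ax":0,"ay":0,"az":0,"jaw":0},{"tx":1.79,"ty":-0.15,"tz":2.1,"ax":0,"ay":0,"az":0,"jaw":0},{"tx":1.65,"ty":-0.15,"tz":2.1,"ax":0,"ay":0,"az":0,"jaw":0},{"tx":1.55,"ty":-0.15,"tz":2.1,"ax":0,"ay":0,"az":0,"jaw":0}]' && python3 -m inch '[{"tx":-0.04,"ty":0,"tz":0,"ax":0,"ay":0,"az":0,"jaw":0},{"tx":-0.08,"ty":0,"tz":0,"ax":0,"ay":0,"az":0,"jaw":0},{"tx":-0.11,"ty":0,"tz":0,"ax":0,"ay":0,"az":0,"jaw":0},{"tx":-0.14,"ty":0,"tz":0,"ax":0,"ay":0,"az":0,"jaw":0},{"tx":-0.14,"ty":0,"tz":0,"ax":0,"ay":0,"az":0,"jaw":0}]'; python3 - <<'E'
from h import *
print(w2c(pose()[:3,3]));im,T=grab('top','t6');print(np.abs(im.astype(int)-cv2.imread('pics/top0.png')).max(2)[130:215,160:280].mean())
E
```

```text
time: 5.65
tcp_pos: [0.4527, 0.062, 0.1598]
tcp_rot: [0.001, 0.77, 0.638, 0.001]
contact_force: [0.6, 1.1, 1.3]
width: 0.0001
time: 6.28
tcp_pos: [0.4506, 0.054, 0.1588]
tcp_rot: [0.0, 0.77, 0.638, 0.0]
contact_force: [0.5, 2.0, 1.2]
width: -0.0001
[-121.0394  -61.0012  158.7956]
16.151470588235295
```

```bash
python3 -m inch '[{"tx":-0.03,"ty":0,"tz":0,"ax":0,"ay":0,"az":0,"jaw":0},{"tx":-0.05,"ty":0,"tz":0,"ax":0,"ay":0,"az":0,"jaw":0},{"tx":-0.05,"ty":0,"tz":0,"ax":0,"ay":0,"az":0,"jaw":0},{"tx":-0.05,"ty":0,"tz":0,"ax":0,"ay":0,"az":0,"jaw":0}]';  python3 -m inch '[{"tx":0.1,"ty":-0.8,"tz":0,"ax":0,"ay":0,"az":0,"jaw":0},{"tx":0.1,"ty":-0.8,"tz":-0.9,"ax":0,"ay":0,"az":0,"jaw":0},{"tx":0,"ty":-0.8,"tz":-1.8,"ax":0,"ay":0,"az":0,"jaw":0},{"tx":-1,"ty":0,"tz":-2.4,"ax":0,"ay":0,"az":0,"jaw":0},{"tx":-2,"ty":0.2,"tz":-2.8,"ax":0,"ay":0,"az":0,"jaw":0},{"tx":-3,"ty":0.3,"tz":-3.2,"ax":0,"ay":0,"az":0,"jaw":0},{"tx":-3,"ty":0.3,"tz":-3.2,"ax":0,"ay":0,"az":0,"jaw":0},{"tx":-3,"ty":0.3,"tz":-3.2,"ax":0,"ay":0,"az":0,"jaw":0}]';python3 - <<'E'
from h import *
im,T=grab('wrist','w7',None,1.5);print(w2c(pose()[:3,3]))
E
```

```text
time: 6.82
tcp_pos: [0.4505, 0.0531, 0.1589]
tcp_rot: [-0.001, 0.769, 0.639, 0.002]
contact_force: [2.9, 6.6, -1.4]
width: -0.0
time: 7.82
tcp_pos: [0.4332, -0.1316, 0.3506]
tcp_rot: [-0.0, 0.772, 0.636, -0.001]
contact_force: [0.8, -0.3, 0.3]
width: 0.0
[-103.3394 -244.5221  350.058 ]
```

View pics/w7.png

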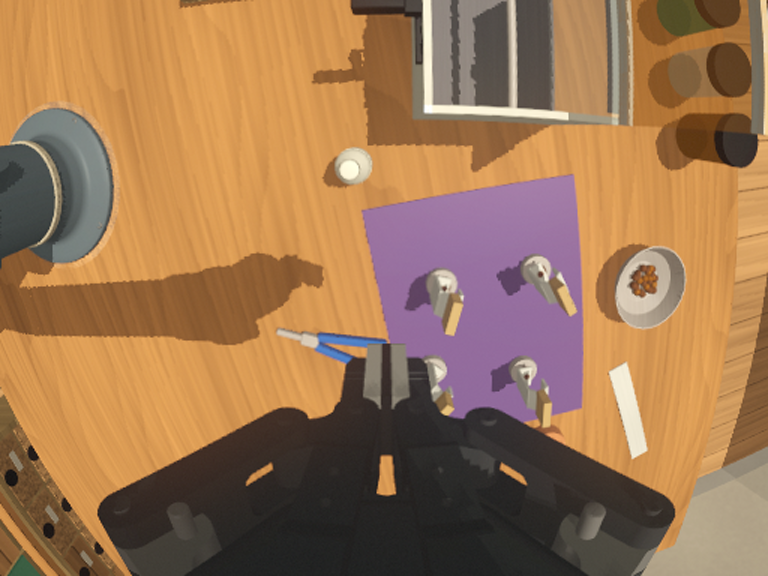

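```bash
python3 - <<'E'
from h import *
T=np.load('pics/w7.npy');im=cv2.imread('pics/w7_raw.png')
g=im[:,:,:].astype(int).sum(2)
for v in(10,25,40,55,65):
    row=g[v,275:425];print(v,row[40:90].tolist())
c=im[50:90,270:390];
print('col 300:',g[55:95,300].tolist(),'col 320',g[55:95,320].tolist())
print('row 30, wall', g[30,270:300].tolist())
E
```

```text
10 [413, 411, 358, 276, 282, 232, 230, 228, 232, 226, 234, 233, 234, 237, 233, 232, 234, 233, 231, 229, 229, 232, 242, 341, 475, 555, 642, 598, 541, 272, 229, 223, 228, 233, 231, 233, 230, 228, 226, 229, 233, 230, 232, 223, 223, 227, 228, 225, 228, 226]
25 [412, 287, 239, 234, 236, 234, 234, 232, 234, 234, 233, 233, 235, 239, 240, 234, 235, 232, 237, 232, 233, 233, 233, 293, 436, 527, 611, 626, 589, 377, 227, 231, 230, 229, 231, 231, 233, 226, 230, 231, 233, 234, 236, 234, 226, 229, 232, 231, 231, 232]
40 [408, 333, 243, 238, 238, 242, 240, 236, 239, 237, 235, 233, 239, 240, 241, 242, 235, 240, 241, 242, 240, 239, 238, 261, 401, 507, 588, 640, 598, 497, 229, 235, 232, 238, 233, 230, 237, 233, 235, 232, 234, 236, 240, 237, 228, 230, 233, 234, 230, 236]
55 [410, 386, 321, 247, 246, 249, 253, 248, 245, 243, 245, 243, 243, 244, 250, 250, 244, 246, 245, 246, 241, 241, 246, 275, 393, 503, 573, 665, 603, 517, 259, 241, 239, 243, 236, 232, 239, 235, 239, 238, 243, 240, 241, 242, 238, 238, 236, 237, 234, 236]
65 [419, 320, 255, 252, 254, 250, 250, 251, 248, 249, 249, 245, 248, 250, 255, 253, 247, 243, 255, 251, 243, 245, 252, 280, 398, 506, 573, 660, 603, 525, 260, 244, 247, 243, 243, 239, 244, 244, 247, 243, 245, 250, 242, 242, 237, 236, 244, 240, 234, 240]
col 300: [379, 415, 417, 417, 418, 418, 413, 411, 407, 390, 386, 392, 405, 412, 429, 654, 720, 720, 721, 715, 624, 401, 352, 354, 341, 309, 299, 302, 303, 299, 298, 299, 304, 302, 299, 292, 297, 296, 294, 297] col 320 [249, 250, 249, 250, 251, 248, 247, 245, 247, 246, 250, 250, 253, 251, 251, 438, 691, 719, 719, 720, 699, 544, 361, 350, 350, 335, 314, 314, 318, 318, 312, 313, 314, 315, 314, 316, 314, 315, 317, 317]
row 30, wall [289, 285, 284, 282, 304, 336, 297, 188, 222, 222, 167, 144, 584, 720, 720, 722, 721, 652, 477, 412, 414, 417, 416, 411, 410, 413, 412, 412, 417, 416]
```

```bash
python3 - <<'E'
from h import *
T=np.load('pics/w7.npy');f=lambda u,v,z:w2c(plane('wrist',(u,v),z,T))[:2]
for v,u in((10,341),(25,341.3),(40,341.6),(55,341.8),(65,341.8)):print('rail',f(u,v,.114))
print('-x rim',f(282,30,.156),f(287.6,30,.156));print('-y rim',f(300,70,.156),f(300,75.7,.156),f(320,70.6,.156),f(320,76.4,.156))
E
```

```text
rail [  2.6695 -56.9497]
rail [  2.7146 -77.7376]
rail [  2.9561 -98.0523]
rail [   3.2567 -118.0245]
rail [   3.3845 -131.2103]
-x rim [-76.8737 -97.8781] [-70.6537 -97.6863]
-y rim [ -56.737  -143.5106] [ -56.6815 -150.0151] [ -33.9638 -143.2018] [ -33.8743 -149.8695]
```

```bash
cat >> h.py <<'E'
def matblobs(n,f):
    im,T=grab(n,f);hsv=cv2.cvtColor(im,cv2.COLOR_BGR2HSV)
    pur=((hsv[:,:,0]>120)&(hsv[:,:,0]<160)&(hsv[:,:,1]>50)).astype(np.uint8)
    c=max(cv2.findContours(pur,0,2)[0],key=cv2.contourArea);hull=np.zeros_like(pur);cv2.fillPoly(hull,[cv2.convexHull(c)],1)
    m=((hull>0)&(pur==0)).astype(np.uint8);m=cv2.morphologyEx(m,cv2.MORPH_OPEN,np.ones((2,2),np.uint8))
    k,_,st,ce=cv2.connectedComponentsWithStats(m)
    for i in range(1,k):
        if st[i,4]>15:print('blob',ce[i].round(1),st[i,4],'~world z.05',plane(n,ce[i],.05,T)[:2])
E
python3 - <<'E'
from h import *
np.save('ch.npy',[np.radians(-10.7),*c2w([2.7,0,0])[:2]])
E
python3 - <<'E'
from h import *
print(CY,CO);matblobs('top','t8')
y=np.radians(66);rel([.478,-.230,.17],down(y));rel([.478,-.230,.092],down(y))
E
```

```text
-0.18675022996339324 [0.5837 0.0905]
blob [319.9 192. ] 1722 ~world z.05 [ 0.5219 -0.2416]
blob [354.8 180.3] 155 ~world z.05 [ 0.5617 -0.3703]
blob [349.1 212.7] 142 ~world z.05 [ 0.4447 -0.3425]
t [-1.527  1.051  2.994] a [-0.03 -0.    2.67]
t [-1.527  1.054  4.294] a [-0.03 -0.    2.67]
```

```bash
python3 -m inch '[{"tx":-0.5,"ty":0.35,"tz":0.6,"ax":0,"ay":0,"az":0.9,"jaw":55},{"tx":-1,"ty":0.7,"tz":1.2,"ax":0,"ay":0,"az":1.8,"jaw":55},{"tx":-1.53,"ty":1.05,"tz":2,"ax":0,"ay":0,"az":2.67,"jaw":55},{"tx":-1.53,"ty":1.05,"tz":2.8,"ax":0,"ay":0,"az":2.67,"jaw":55},{"tx":-1.53,"ty":1.05,"tz":3.5,"ax":0,"ay":0,"az":2.67,"jaw":55},{"tx":-1.53,"ty":1.05,"tz":4.0,"ax":0,"ay":0,"az":2.67,"jaw":55},{"tx":-1.53,"ty":1.05,"tz":4.29,"ax":0,"ay":0,"az":2.67,"jaw":55},{"tx":-1.53,"ty":1.05,"tz":4.29,"ax":0,"ay":0,"az":2.67,"jaw":55}]' && python3 -m inch '[{"tx":0,"ty":0,"tz":0,"ax":0,"ay":0,"az":0,"jaw":0},{"tx":0,"ty":0,"tz":0,"ax":0,"ay":0,"az":0,"jaw":0},{"tx":0,"ty":0,"tz":0,"ax":0,"ay":0,"az":0,"jaw":0},{"tx":0,"ty":0,"tz":0,"ax":0,"ay":0,"az":0,"jaw":0},{"tx":0,"ty":0,"tz":0,"ax":0,"ay":0,"az":0,"jaw":0},{"tx":0,"ty":0,"tz":0,"ax":0,"ay":0,"az":0,"jaw":0}]' 40
```

```text
time: 8.93
tcp_pos: [0.4785, -0.2298, 0.0923]
tcp_rot: [-0.001, 0.838, 0.545, -0.001]
contact_force: [-0.4, -0.6, 0.2]
width: 0.0552
time: 9.68
tcp_pos: [0.4793, -0.2312, 0.0944]
tcp_rot: [0.0, 0.839, 0.544, 0.0]
contact_force: [-1.8, 0.9, 6.3]
width: 0.0089
```

```bash
python3 -m inch '[{"tx":0,"ty":0,"tz":-0.4,"ax":0,"ay":0,"az":0,"jaw":0},{"tx":0,"ty":0,"tz":-1.2,"ax":0,"ay":0,"az":0,"jaw":0},{"tx":0,"ty":0,"tz":-2,"ax":0,"ay":0,"az":0,"jaw":0},{"tx":0,"ty":0,"tz":-2.8,"ax":0,"ay":0,"az":0,"jaw":0},{"tx":0,"ty":0,"tz":-3.5,"ax":0,"ay":0,"az":0,"jaw":0},{"tx":0,"ty":0,"tz":-3.5,"ax":0,"ay":0,"az":0,"jaw":0}]'; python3 - <<'E'
from h import *
D=down(CY+np.pi/2)
for p in([-45,-30,302],[-45,-30,165],[0,-30,165],[0,-30,132]):rel(c2w(p),D)
E
```

```text
time: 10.42
tcp_pos: [0.4808, -0.2317, 0.3071]
tcp_rot: [0.004, 0.839, 0.544, 0.002]
contact_force: [0.3, -0.6, -1.9]
width: 0.0091
t [ 4.943 -1.237  0.073] a [ 0.09  0.01 -2.67]
t [ 4.944 -1.256  2.356] a [ 0.09  0.01 -2.67]
t [ 5.117 -0.526  2.362] a [ 0.09  0.01 -2.67]
t [ 5.117 -0.531  2.912] a [ 0.09  0.01 -2.67]
```

```bash
python3 -m inch '[{"tx":0.6,"ty":-0.15,"tz":0,"ax":0,"ay":0,"az":-0.3,"jaw":0},{"tx":1.3,"ty":-0.3,"tz":0,"ax":0,"ay":0,"az":-0.7,"jaw":0},{"tx":2,"ty":-0.5,"tz":0,"ax":0,"ay":0,"az":-1.1,"jaw":0},{"tx":2.8,"ty":-0.7,"tz":0,"ax":0,"ay":0,"az":-1.5,"jaw":0},{"tx":3.6,"ty":-0.9,"tz":0,"ax":0,"ay":0,"az":-1.9,"jaw":0},{"tx":4.3,"ty":-1.1,"tz":0.05,"ax":0,"ay":0,"az":-2.3,"jaw":0},{"tx":4.8,"ty":-1.2,"tz":0.1,"ax":0,"ay":0,"az":-2.67,"jaw":0},{"tx":4.94,"ty":-1.25,"tz":0.1,"ax":0.05,"ay":0,"az":-2.67,"jaw":0},{"tx":4.94,"ty":-1.25,"tz":0.1,"ax":0.05,"ay":0,"az":-2.67,"jaw":0},{"tx":4.94,"ty":-1.25,"tz":0.1,"ax":0.05,"ay":0,"az":-2.67,"jaw":0}]'; python3 - <<'E'
from h import *
im,T=grab('wrist','w9',None,1.5);im2,_=grab('scene','s9')
print(w2c(T[:3,3]));cv2.imwrite('pics/c9.png',np.hstack([cv2.resize(im[60:330,130:400],(400,400)),cv2.resize(im2[90:260,220:390],(400,400))]))
f=lambda u,v,z:w2c(plane('wrist',(u,v),z,T))[:2]
D=down(CY+np.pi/2)
for p in([-45,-30,165],[0,-30,165],[0,-30,132]):rel(c2w(p),D)
E
```

```text
time: 11.68
tcp_pos: [0.5312, 0.0682, 0.297]
tcp_rot: [-0.002, 0.771, 0.637, -0.002]
contact_force: [-0.0, 0.0, -0.6]
width: 0.0088
[-47.4121 -31.6389 296.9691]
t [0.022 0.049 2.204] a [-0.05  0.   -0.03]
t [0.024 0.799 2.201] a [-0.05  0.   -0.03]
t [0.024 0.801 2.751] a [-0.05  0.   -0.03]
```

View pics/c9.png

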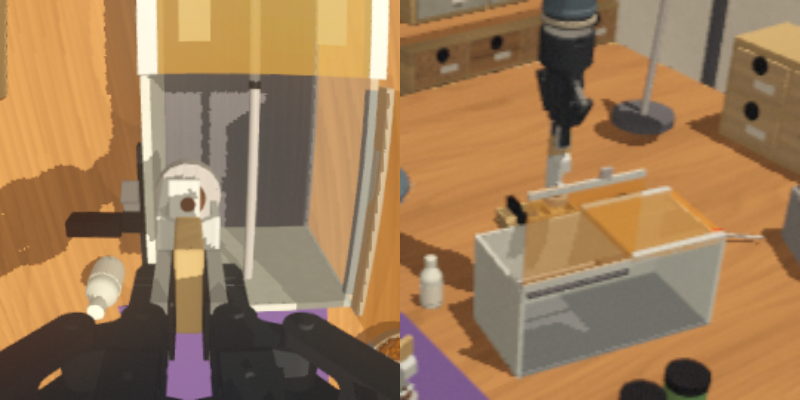

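```bash
python3 - <<'E'
from h import *
T=np.load('pics/w9.npy');im=cv2.imread('pics/w9_raw.png').astype(int).sum(2)
f=lambda u,v,z:w2c(plane('wrist',(u,v),z,T))[:2]
for v in(125,135,150,170,190,210,225):
    r=im[v,285:318]; b=r>(r.min()+r.max())/2; u=np.flatnonzero(b)+285; print(v,u.min(),u.max(),f(u.mean(),v,.115))
c=im[105:130,302];print(c.tolist())
for v in(115,117,120):print(f(302.8,v,.116))
E
```

```text
125 299 305 [-0.2373 10.1377]
135 299 304 [-0.4914 -1.0278]
150 299 304 [  0.0371 -17.9888]
170 298 303 [ -0.2574 -41.1853]
190 297 302 [ -0.4122 -65.2576]
210 297 301 [  0.1829 -90.4964]
225 296 300 [  -0.0137 -110.3825]
[489, 489, 484, 484, 472, 424, 411, 405, 408, 421, 289, 216, 206, 209, 227, 564, 641, 643, 644, 645, 644, 644, 645, 645, 645]
[ 0.233  21.3085]
[ 0.2837 19.1074]
[ 0.3627 15.8005]
```

```bash
python3 -m inch '[{"tx":0,"ty":0.05,"tz":0.7,"ax":0,"ay":0,"az":0,"jaw":0},{"tx":0,"ty":0.05,"tz":1.4,"ax":0,"ay":0,"az":0,"jaw":0},{"tx":0,"ty":0.05,"tz":2.0,"ax":0,"ay":0,"az":0,"jaw":0},{"tx":0,"ty":0.05,"tz":2.2,"ax":0,"ay":0,"az":0,"jaw":0},{"tx":0,"ty":0.05,"tz":2.2,"ax":0,"ay":0,"az":0,"jaw":0},{"tx":0,"ty":0.25,"tz":2.2,"ax":0,"ay":0,"az":0,"jaw":0},{"tx":0,"ty":0.5,"tz":2.2,"ax":0,"ay":0,"az":0,"jaw":0},{"tx":0,"ty":0.7,"tz":2.2,"ax":0,"ay":0,"az":0,"jaw":0},{"tx":0,"ty":0.8,"tz":2.2,"ax":0,"ay":0,"az":0,"jaw":0},{"tx":0,"ty":0.8,"tz":2.2,"ax":0,"ay":0,"az":0,"jaw":0}]'; python3 -m inch '[{"tx":0,"ty":0,"tz":0.2,"ax":0,"ay":0,"az":0,"jaw":0},{"tx":0,"ty":0,"tz":0.4,"ax":0,"ay":0,"az":0,"jaw":0},{"tx":0,"ty":0,"tz":0.52,"ax":0,"ay":0,"az":0,"jaw":0},{"tx":0,"ty":0,"tz":0.56,"ax":0,"ay":0,"az":0,"jaw":0},{"tx":0,"ty":0,"tz":0.56,"ax":0,"ay":0,"az":0,"jaw":0}]'; python3 - <<'E'
from h import *
print(w2c(pose()[:3,3]))
E
```

```text
time: 13.02
tcp_pos: [0.5782, 0.0613, 0.1649]
tcp_rot: [-0.002, 0.77, 0.638, -0.001]
contact_force: [-0.1, -0.4, -2.1]
width: 0.0091
time: 13.65
tcp_pos: [0.5781, 0.0615, 0.1316]
tcp_rot: [-0.002, 0.77, 0.638, -0.001]
contact_force: [0.5, 0.3, -1.5]
width: 0.009
[ -0.0946 -29.5375 131.5678]
```

```bash
python3 -m inch '[{"tx":0,"ty":0,"tz":0.03,"ax":0,"ay":0,"az":0,"jaw":0},{"tx":0,"ty":0,"tz":0.03,"ax":0,"ay":0,"az":0,"jaw":0},{"tx":0,"ty":0,"tz":0.03,"ax":0,"ay":0,"az":0,"jaw":15},{"tx":0,"ty":0,"tz":0.03,"ax":0,"ay":0,"az":0,"jaw":30},{"tx":0,"ty":0,"tz":0.03,"ax":0,"ay":0,"az":0,"jaw":30},{"tx":0,"ty":0,"tz":0.03,"ax":0,"ay":0,"az":0,"jaw":30},{"tx":0,"ty":0,"tz":-0.3,"ax":0,"ay":0,"az":0,"jaw":30},{"tx":0,"ty":0,"tz":-0.8,"ax":0,"ay":0,"az":0,"jaw":30},{"tx":0,"ty":0,"tz":-0.8,"ax":0,"ay":0,"az":0,"jaw":30}]'; python3 -m inch '[{"tx":-0.4,"ty":0,"tz":0,"ax":0,"ay":0,"az":0,"jaw":0},{"tx":-0.75,"ty":0,"tz":0,"ax":0,"ay":0,"az":0,"jaw":0},{"tx":-0.75,"ty":0,"tz":0,"ax":0,"ay":0,"az":0,"jaw":0},{"tx":-0.75,"ty":0,"tz":0,"ax":0,"ay":0,"az":0,"jaw":0}]';python3 - <<'E'
from h import *
im,T=grab('wrist','w10');s,_=grab('scene','s10');cv2.imwrite('pics/c10.png',np.hstack([cv2.resize(im[60:330,130:400],(400,400)),cv2.resize(s[90:260,220:390],(400,400))]));print(w2c(T[:3,3]))
D=down(CY+np.pi/2)
for p in([0,-74,127],[0,15,127]):rel(c2w(p),D)
matblobs('top','t10')
E
```

```text
time: 14.78
tcp_pos: [0.5794, 0.0619, 0.1818]
tcp_rot: [-0.001, 0.77, 0.638, 0.001]
contact_force: [0.0, 0.0, 0.0]
width: 0.0298
time: 15.28
tcp_pos: [0.5695, 0.0182, 0.179]
tcp_rot: [-0.002, 0.77, 0.639, -0.001]
contact_force: [-0.9, 0.2, -0.3]
width: 0.0006
[ -0.5279 -73.6735 179.0448]
t [-0.013  0.012  0.871] a [-0.05 -0.01  0.02]
t [1.47  0.015 0.873] a [-0.05 -0.01  0.02]
blob [317.8 174.1] 137 ~world z.05 [ 0.5879 -0.2372]
blob [354.8 180.4] 154 ~world z.05 [ 0.5616 -0.3703]
blob [349.2 212.6] 141 ~world z.05 [ 0.4448 -0.3427]
blob [324.1 227.7] 81 ~world z.05 [ 0.3933 -0.2504]
blob [346.4 227.3] 78 ~world z.05 [ 0.3929 -0.3298]
```

View pics/c10.png

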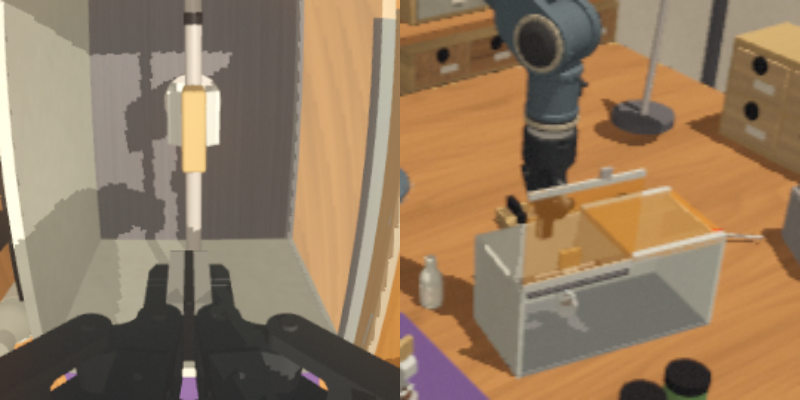

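```bash
python3 -m inch '[{"tx":-0.01,"ty":0.01,"tz":0.5,"ax":0,"ay":0,"az":0,"jaw":0},{"tx":-0.01,"ty":0.01,"tz":0.87,"ax":0,"ay":0,"az":0,"jaw":0},{"tx":0.1,"ty":0.01,"tz":0.87,"ax":0,"ay":0,"az":0,"jaw":0},{"tx":0.3,"ty":0.01,"tz":0.87,"ax":0,"ay":0,"az":0,"jaw":0},{"tx":0.5,"ty":0.01,"tz":0.87,"ax":0,"ay":0,"az":0,"jaw":0},{"tx":0.7,"ty":0.01,"tz":0.87,"ax":0,"ay":0,"az":0,"jaw":0},{"tx":0.9,"ty":0.01,"tz":0.87,"ax":0,"ay":0,"az":0,"jaw":0},{"tx":1.1,"ty":0.01,"tz":0.87,"ax":0,"ay":0,"az":0,"jaw":0},{"tx":1.3,"ty":0.01,"tz":0.87,"ax":0,"ay":0,"az":0,"jaw":0},{"tx":1.4,"ty":0.01,"tz":0.87,"ax":0,"ay":0,"az":0,"jaw":0}]'; python3 -m inch '[{"tx":0.07,"ty":0,"tz":0,"ax":0,"ay":0,"az":0,"jaw":0},{"tx":0.07,"ty":0,"tz":0,"ax":0,"ay":0,"az":0,"jaw":0},{"tx":0.07,"ty":0,"tz":0,"ax":0,"ay":0,"az":0,"jaw":0},{"tx":-0.2,"ty":0,"tz":0,"ax":0,"ay":0,"az":0,"jaw":0},{"tx":-0.6,"ty":0,"tz":-0.4,"ax":0,"ay":0,"az":0,"jaw":0},{"tx":-1.2,"ty":0,"tz":-1.2,"ax":0,"ay":0,"az":0,"jaw":0},{"tx":-1.8,"ty":-0.3,"tz":-2.0,"ax":0,"ay":0,"az":0,"jaw":0},{"tx":-2.4,"ty":-0.6,"tz":-2.8,"ax":0,"ay":0,"az":0,"jaw":0},{"tx":-3,"ty":-0.9,"tz":-3,"ax":0,"ay":0,"az":0,"jaw":30},{"tx":-3,"ty":-0.9,"tz":-3,"ax":0,"ay":0,"az":0,"jaw":55}]'; cat >> h.py <<'E'
def tan(f,zs=.148):
    im,T=grab('wrist',f);h=cv2.cvtColor(im,cv2.COLOR_BGR2HSV)
    m=((h[:,:,0]>10)&(h[:,:,0]<25)&(h[:,:,1]>90)&(h[:,:,2]>140)).astype(np.uint8)
    k,_,st,ce=cv2.connectedComponentsWithStats(m)
    for i in range(1,k):
        if 30<st[i,4]<3000:
            c=w2c(plane('wrist',ce[i],zs,T))
            if abs(c[0])<60 and -140<c[1]<185:print('tan',c[:2],st[i])
E
python3 - <<'E'
from h import *
print(w2c(pose()[:3,3]));tan('w11')
y=np.radians(112);rel([.5915,-.2363,.2],down(y));rel([.5915,-.2363,.096],down(y))
E
```

```text
time: 16.68
tcp_pos: [0.5856, 0.101, 0.1273]
tcp_rot: [-0.002, 0.769, 0.639, -0.001]
contact_force: [-0.1, -2.7, 1.3]
width: -0.0002
time: 17.92
tcp_pos: [0.4986, -0.0716, 0.3088]
tcp_rot: [-0.0, 0.772, 0.635, -0.001]
contact_force: [0.5, 0.8, -0.9]
width: 0.0356
[ -53.4941 -175.0935  308.8363]
t [-2.438  2.044  1.794] a [-0.03 -0.01 -6.58]
t [-2.438  2.05   3.527] a [-0.03 -0.01 -6.58]
```

```bash
python3 -m inch '[{"tx":-0.6,"ty":0.5,"tz":0.2,"ax":0,"ay":0,"az":-1.6,"jaw":55},{"tx":-1.2,"ty":1.0,"tz":0.5,"ax":0,"ay":0,"az":-3.2,"jaw":55},{"tx":-1.8,"ty":1.5,"tz":0.9,"ax":0,"ay":0,"az":-4.8,"jaw":55},{"tx":-2.44,"ty":2.05,"tz":1.3,"ax":0,"ay":0,"az":-6.58,"jaw":55},{"tx":-2.44,"ty":2.05,"tz":1.8,"ax":0,"ay":0,"az":-6.58,"jaw":55},{"tx":-2.44,"ty":2.05,"tz":2.5,"ax":0,"ay":0,"az":-6.58,"jaw":55},{"tx":-2.44,"ty":2.05,"tz":3.2,"ax":0,"ay":0,"az":-6.58,"jaw":55},{"tx":-2.44,"ty":2.05,"tz":3.52,"ax":0,"ay":0,"az":-6.58,"jaw":55},{"tx":-2.44,"ty":2.05,"tz":3.52,"ax":0,"ay":0,"az":-6.58,"jaw":55}]' && python3 -m inch '[{"tx":0,"ty":0,"tz":0,"ax":0,"ay":0,"az":0,"jaw":0},{"tx":0,"ty":0,"tz":0,"ax":0,"ay":0,"az":0,"jaw":0},{"tx":0,"ty":0,"tz":0,"ax":0,"ay":0,"az":0,"jaw":0},{"tx":0,"ty":0,"tz":0,"ax":0,"ay":0,"az":0,"jaw":0},{"tx":0,"ty":0,"tz":0,"ax":0,"ay":0,"az":0,"jaw":0},{"tx":0,"ty":0,"tz":0,"ax":0,"ay":0,"az":0,"jaw":0}]' 40; python3 -m inch '[{"tx":0,"ty":0,"tz":-0.4,"ax":0,"ay":0,"az":0,"jaw":0},{"tx":0,"ty":0,"tz":-1.2,"ax":0,"ay":0,"az":0,"jaw":0},{"tx":0,"ty":0,"tz":-2,"ax":0,"ay":0,"az":0,"jaw":0},{"tx":0,"ty":0,"tz":-2.8,"ax":0,"ay":0,"az":0,"jaw":0},{"tx":0,"ty":0,"tz":-3.4,"ax":0,"ay":0,"az":0,"jaw":0},{"tx":0,"ty":0,"tz":-3.4,"ax":0,"ay":0,"az":0,"jaw":0}]'; python3 - <<'E'
from h import *
D=down(CY+np.pi/2)
rel(c2w([-46,-30,300]),D)
E
```

```text
time: 19.1
tcp_pos: [0.5923, -0.2329, 0.0941]
tcp_rot: [-0.004, 0.557, 0.83, -0.001]
contact_force: [0.6, -0.2, 0.7]
width: 0.0549
time: 19.85
tcp_pos: [0.5936, -0.2343, 0.0973]
tcp_rot: [-0.001, 0.558, 0.83, -0.001]
contact_force: [-2.0, -0.3, 6.6]
width: 0.0088
time: 20.6
tcp_pos: [0.595, -0.2341, 0.3031]
tcp_rot: [0.001, 0.558, 0.83, 0.0]
contact_force: [0.8, -1.3, -1.3]
width: 0.0089
t [5.078 0.955 0.044] a [0.02 0.01 6.58]
```

```bash
python3 -m inch '[{"tx":0.6,"ty":-0.1,"tz":0,"ax":0,"ay":0,"az":0.9,"jaw":0},{"tx":1.3,"ty":-0.1,"tz":0,"ax":0,"ay":0,"az":1.8,"jaw":0},{"tx":2.1,"ty":0,"tz":0,"ax":0,"ay":0,"az":2.7,"jaw":0},{"tx":2.9,"ty":0.2,"tz":0,"ax":0,"ay":0,"az":3.8,"jaw":0},{"tx":3.7,"ty":0.4,"tz":0,"ax":0,"ay":0,"az":4.8,"jaw":0},{"tx":4.4,"ty":0.7,"tz":0,"ax":0,"ay":0,"az":5.8,"jaw":0},{"tx":4.9,"ty":0.9,"tz":0,"ax":0,"ay":0,"az":6.58,"jaw":0},{"tx":5.08,"ty":0.95,"tz":0,"ax":0,"ay":0,"az":6.58,"jaw":0},{"tx":5.08,"ty":0.95,"tz":0.04,"ax":0,"ay":0,"az":6.58,"jaw":0},{"tx":5.08,"ty":0.95,"tz":0.04,"ax":0,"ay":0,"az":6.58,"jaw":0}]'; python3 - <<'E'
from h import *
D=down(CY+np.pi/2);print(w2c(pose()[:3,3]))
for p in([-46,-30,167],[0,-30,167],[0,-30,133]):rel(c2w(p),D)
matblobs('top','t12')
E
```

```text
time: 21.85
tcp_pos: [0.531, 0.0674, 0.297]
tcp_rot: [-0.002, 0.771, 0.637, -0.002]
contact_force: [-0.6, -0.6, -0.8]
width: 0.0089
[-47.4634 -32.4398 297.0078]
t [0.043 0.036 2.167] a [-0.06  0.01 -0.02]
t [0.044 0.803 2.162] a [-0.06  0.01 -0.02]
t [0.045 0.806 2.729] a [-0.06  0.01 -0.02]
blob [354.8 180.4] 157 ~world z.05 [ 0.5616 -0.3702]
blob [349.2 212.6] 140 ~world z.05 [ 0.445  -0.3426]
blob [349.5 227.5] 123 ~world z.05 [ 0.392  -0.3406]
blob [321.4 228.4] 137 ~world z.05 [ 0.3911 -0.2405]
```

```bash
python3 -m inch '[{"tx":0.04,"ty":0.04,"tz":0.7,"ax":0,"ay":0,"az":0,"jaw":0},{"tx":0.04,"ty":0.04,"tz":1.4,"ax":0,"ay":0,"az":0,"jaw":0},{"tx":0.04,"ty":0.04,"tz":2.0,"ax":0,"ay":0,"az":0,"jaw":0},{"tx":0.04,"ty":0.04,"tz":2.17,"ax":0,"ay":0,"az":0,"jaw":0},{"tx":0.04,"ty":0.04,"tz":2.17,"ax":0,"ay":0,"az":0,"jaw":0},{"tx":0.04,"ty":0.25,"tz":2.17,"ax":0,"ay":0,"az":0,"jaw":0},{"tx":0.04,"ty":0.5,"tz":2.17,"ax":0,"ay":0,"az":0,"jaw":0},{"tx":0.04,"ty":0.7,"tz":2.17,"ax":0,"ay":0,"az":0,"jaw":0},{"tx":0.04,"ty":0.8,"tz":2.17,"ax":0,"ay":0,"az":0,"jaw":0},{"tx":0.04,"ty":0.8,"tz":2.17,"ax":0,"ay":0,"az":0,"jaw":0}]'; python3 -m inch '[{"tx":0,"ty":0,"tz":0.2,"ax":0,"ay":0,"az":0,"jaw":0},{"tx":0,"ty":0,"tz":0.4,"ax":0,"ay":0,"az":0,"jaw":0},{"tx":0,"ty":0,"tz":0.52,"ax":0,"ay":0,"az":0,"jaw":0},{"tx":0,"ty":0,"tz":0.58,"ax":0,"ay":0,"az":0,"jaw":0},{"tx":0,"ty":0,"tz":0.58,"ax":0,"ay":0,"az":0,"jaw":0}]'
```

```text
time: 23.15
tcp_pos: [0.5785, 0.0632, 0.1673]
tcp_rot: [-0.002, 0.77, 0.638, -0.001]
contact_force: [0.2, 0.2, -1.3]
width: 0.009
time: 23.78
tcp_pos: [0.5794, 0.0633, 0.1332]
tcp_rot: [-0.001, 0.77, 0.638, 0.0]
contact_force: [3.7, 0.0, -1.1]
width: 0.0087
```

```bash
python3 -m inch '[{"tx":0,"ty":0,"tz":0.02,"ax":0,"ay":0,"az":0,"jaw":0},{"tx":0,"ty":0,"tz":0.02,"ax":0,"ay":0,"az":0,"jaw":15},{"tx":0,"ty":0,"tz":0.02,"ax":0,"ay":0,"az":0,"jaw":30},{"tx":0,"ty":0,"tz":0.02,"ax":0,"ay":0,"az":0,"jaw":30},{"tx":0,"ty":0,"tz":0.02,"ax":0,"ay":0,"az":0,"jaw":30},{"tx":0,"ty":0,"tz":-0.3,"ax":0,"ay":0,"az":0,"jaw":30},{"tx":0,"ty":0,"tz":-0.8,"ax":0,"ay":0,"az":0,"jaw":30},{"tx":0,"ty":0,"tz":-0.8,"ax":0,"ay":0,"az":0,"jaw":30}]'; python3 -m inch '[{"tx":-0.4,"ty":0,"tz":0,"ax":0,"ay":0,"az":0,"jaw":0},{"tx":-0.8,"ty":0,"tz":0,"ax":0,"ay":0,"az":0,"jaw":0},{"tx":-0.8,"ty":0,"tz":0,"ax":0,"ay":0,"az":0,"jaw":0},{"tx":-0.8,"ty":0,"tz":0,"ax":0,"ay":0,"az":0,"jaw":0}]';python3 - <<'E'
from h import *
tan('w13');print(w2c(pose()[:3,3]))
D=down(CY+np.pi/2)
for p in([0,-74,127],[0,15,127]):rel(c2w(p),D)
E
```

```text
time: 24.78
tcp_pos: [0.5803, 0.064, 0.1845]
tcp_rot: [-0.0, 0.77, 0.638, 0.002]
contact_force: [0.1, 0.2, 0.8]
width: 0.0299
time: 25.28
tcp_pos: [0.5694, 0.0171, 0.1809]
tcp_rot: [-0.002, 0.77, 0.639, -0.001]
contact_force: [-0.4, 0.3, 0.9]
width: -0.0002
tan [ -0.2476 -26.3105] [252 114  17  59 931]
[ -0.4398 -74.3461 180.8457]
t [0.004 0.011 0.897] a [-0.05 -0.02  0.02]
t [1.488 0.014 0.899] a [-0.05 -0.02  0.02]
```

```bash
python3 -m inch '[{"tx":0,"ty":0.01,"tz":0.5,"ax":0,"ay":0,"az":0,"jaw":0},{"tx":0,"ty":0.01,"tz":0.9,"ax":0,"ay":0,"az":0,"jaw":0},{"tx":0.1,"ty":0.01,"tz":0.9,"ax":0,"ay":0,"az":0,"jaw":0},{"tx":0.3,"ty":0.01,"tz":0.9,"ax":0,"ay":0,"az":0,"jaw":0},{"tx":0.5,"ty":0.01,"tz":0.9,"ax":0,"ay":0,"az":0,"jaw":0},{"tx":0.7,"ty":0.01,"tz":0.9,"ax":0,"ay":0,"az":0,"jaw":0},{"tx":0.9,"ty":0.01,"tz":0.9,"ax":0,"ay":0,"az":0,"jaw":0},{"tx":1.1,"ty":0.01,"tz":0.9,"ax":0,"ay":0,"az":0,"jaw":0},{"tx":1.3,"ty":0.01,"tz":0.9,"ax":0,"ay":0,"az":0,"jaw":0},{"tx":1.4,"ty":0.01,"tz":0.9,"ax":0,"ay":0,"az":0,"jaw":0}]'; python3 -m inch '[{"tx":0.08,"ty":0,"tz":0,"ax":0,"ay":0,"az":0,"jaw":0},{"tx":0.08,"ty":0,"tz":0,"ax":0,"ay":0,"az":0,"jaw":0},{"tx":0.08,"ty":0,"tz":0,"ax":0,"ay":0,"az":0,"jaw":0}]'; python3 -m inch '[{"tx":-0.2,"ty":0,"tz":0,"ax":0,"ay":0,"az":0,"jaw":0},{"tx":-0.6,"ty":0,"tz":-0.4,"ax":0,"ay":0,"az":0,"jaw":0},{"tx":-1.2,"ty":0,"tz":-1.2,"ax":0,"ay":0,"az":0,"jaw":0},{"tx":-1.8,"ty":-0.3,"tz":-2.0,"ax":0,"ay":0,"az":0,"jaw":0},{"tx":-2.4,"ty":-0.6,"tz":-2.8,"ax":0,"ay":0,"az":0,"jaw":0},{"tx":-3,"ty":-0.9,"tz":-3,"ax":0,"ay":0,"az":0,"jaw":30},{"tx":-3,"ty":-0.9,"tz":-3,"ax":0,"ay":0,"az":0,"jaw":55}]'
python3 - <<'E'
from h import *
print(w2c(pose()[:3,3]));matblobs('top','t14')
y=np.radians(90);rel([.565,-.368,.2],down(y));rel([.565,-.368,.096],down(y))
y=np.radians(42);rel([.4512,-.341,.2],down(y));rel([.4512,-.341,.096],down(y))
E
```

```text
time: 26.58
tcp_pos: [0.5855, 0.0986, 0.127]
tcp_rot: [-0.001, 0.77, 0.638, -0.001]
contact_force: [-1.8, -4.9, 4.6]
width: -0.0
time: 26.95
tcp_pos: [0.5862, 0.1036, 0.1266]
tcp_rot: [-0.002, 0.77, 0.638, -0.001]
contact_force: [-0.8, -1.4, 2.1]
width: 0.0001
time: 27.82
tcp_pos: [0.4995, -0.0668, 0.308]
tcp_rot: [-0.0, 0.772, 0.636, -0.001]
contact_force: [0.1, 0.3, 0.8]
width: 0.0357
[ -53.4948 -170.1873  308.0125]
blob [354.8 180.3] 154 ~world z.05 [ 0.5617 -0.3702]
blob [349.2 212.6] 140 ~world z.05 [ 0.445  -0.3427]
blob [327.4 227.5] 55 ~world z.05 [ 0.3936 -0.2619]
blob [346.4 227.3] 78 ~world z.05 [ 0.3929 -0.3298]
t [-4.76   2.021  1.778] a [-0.03 -0.01 -2.17]
t [-4.761  2.026  3.511] a [-0.03 -0.01 -2.17]
t [-4.675  0.073  1.784] a [-0.03  0.    7.43]
t [-4.676  0.078  3.517] a [-0.03  0.    7.43]
```

```bash
python3 -m inch '[{"tx":-0.8,"ty":0.35,"tz":0,"ax":0,"ay":0,"az":-0.4,"jaw":55},{"tx":-1.6,"ty":0.7,"tz":0.2,"ax":0,"ay":0,"az":-0.8,"jaw":55},{"tx":-2.4,"ty":1.0,"tz":0.5,"ax":0,"ay":0,"az":-1.2,"jaw":55},{"tx":-3.2,"ty":1.4,"tz":0.8,"ax":0,"ay":0,"az":-1.6,"jaw":55},{"tx":-4,"ty":1.7,"tz":1.2,"ax":0,"ay":0,"az":-2.17,"jaw":55},{"tx":-4.76,"ty":2.02,"tz":1.7,"ax":0,"ay":0,"az":-2.17,"jaw":55},{"tx":-4.76,"ty":2.02,"tz":2.4,"ax":0,"ay":0,"az":-2.17,"jaw":55},{"tx":-4.76,"ty":2.02,"tz":3.1,"ax":0,"ay":0,"az":-2.17,"jaw":55},{"tx":-4.76,"ty":2.02,"tz":3.51,"ax":0,"ay":0,"az":-2.17,"jaw":55},{"tx":-4.76,"ty":2.02,"tz":3.51,"ax":0,"ay":0,"az":-2.17,"jaw":55}]' && python3 -m inch '[{"tx":0,"ty":0,"tz":0,"ax":0,"ay":0,"az":0,"jaw":0},{"tx":0,"ty":0,"tz":0,"ax":0,"ay":0,"az":0,"jaw":0},{"tx":0,"ty":0,"tz":0,"ax":0,"ay":0,"az":0,"jaw":0},{"tx":0,"ty":0,"tz":0,"ax":0,"ay":0,"az":0,"jaw":0},{"tx":0,"ty":0,"tz":0,"ax":0,"ay":0,"az":0,"jaw":0},{"tx":0,"ty":0,"tz":0,"ax":0,"ay":0,"az":0,"jaw":0}]' 40; python3 -m inch '[{"tx":0,"ty":0,"tz":-0.4,"ax":0,"ay":0,"az":0,"jaw":0},{"tx":0,"ty":0,"tz":-1.2,"ax":0,"ay":0,"az":0,"jaw":0},{"tx":0,"ty":0,"tz":-2,"ax":0,"ay":0,"az":0,"jaw":0},{"tx":0,"ty":0,"tz":-2.8,"ax":0,"ay":0,"az":0,"jaw":0},{"tx":0,"ty":0,"tz":-3.4,"ax":0,"ay":0,"az":0,"jaw":0},{"tx":0,"ty":0,"tz":-3.4,"ax":0,"ay":0,"az":0,"jaw":0}]'; python3 - <<'E'
from h import *
D=down(CY+np.pi/2)
rel(c2w([-46,-30,300]),D)
E
```

```text
time: 29.12
tcp_pos: [0.565, -0.3641, 0.0919]
tcp_rot: [-0.005, 0.705, 0.709, -0.001]
contact_force: [-0.3, 0.5, 0.3]
width: 0.055
time: 29.88
tcp_pos: [0.5668, -0.3668, 0.0972]
tcp_rot: [-0.001, 0.706, 0.708, -0.001]
contact_force: [0.6, 0.6, 7.1]
width: 0.0086
time: 30.62
tcp_pos: [0.5678, -0.3675, 0.3029]
tcp_rot: [0.001, 0.706, 0.708, -0.0]
contact_force: [-0.2, -0.8, -1.6]
width: 0.0089
t [ 7.285 -0.562  0.033] a [0.02 0.02 2.17]
```

```bash
python3 -m inch '[{"tx":0.7,"ty":-0.1,"tz":0,"ax":0,"ay":0,"az":0.3,"jaw":0},{"tx":1.5,"ty":-0.2,"tz":0,"ax":0,"ay":0,"az":0.6,"jaw":0},{"tx":2.4,"ty":-0.3,"tz":0,"ax":0,"ay":0,"az":0.9,"jaw":0},{"tx":3.3,"ty":-0.4,"tz":0,"ax":0,"ay":0,"az":1.2,"jaw":0},{"tx":4.2,"ty":-0.5,"tz":0,"ax":0,"ay":0,"az":1.5,"jaw":0},{"tx":5.1,"ty":-0.5,"tz":0,"ax":0,"ay":0,"az":1.8,"jaw":0},{"tx":6,"ty":-0.55,"tz":0,"ax":0,"ay":0,"az":2.17,"jaw":0},{"tx":6.8,"ty":-0.56,"tz":0,"ax":0,"ay":0,"az":2.17,"jaw":0},{"tx":7.29,"ty":-0.56,"tz":0.03,"ax":0,"ay":0,"az":2.17,"jaw":0},{"tx":7.29,"ty":-0.56,"tz":0.03,"ax":0,"ay":0,"az":2.17,"jaw":0}]'; python3 -m inch '[{"tx":0,"ty":0,"tz":0,"ax":0,"ay":0,"az":0,"jaw":0},{"tx":0,"ty":0,"tz":0,"ax":0,"ay":0,"az":0,"jaw":0}]';python3 - <<'E'
from h import *
D=down(CY+np.pi/2);print(w2c(pose()[:3,3]))
for p in([-46,-30,167],[0,-30,167],[0,-30,133]):rel(c2w(p),D)
matblobs('top','t15')
E
```

```text
time: 31.88
tcp_pos: [0.5302, 0.0731, 0.2967]
tcp_rot: [-0.003, 0.768, 0.64, -0.002]
contact_force: [-0.1, -0.2, -0.9]
width: 0.0088
time: 32.12
tcp_pos: [0.5317, 0.0686, 0.2978]
tcp_rot: [-0.002, 0.771, 0.637, -0.002]
contact_force: [0.5, 0.1, -1.3]
width: 0.009
[-47.0389 -31.1238 297.8376]
t [0.02  0.029 2.18 ] a [-0.06  0.01 -0.03]
t [0.021 0.795 2.177] a [-0.06  0.01 -0.03]
t [0.022 0.798 2.743] a [-0.06  0.01 -0.03]
blob [349.1 212.7] 142 ~world z.05 [ 0.4447 -0.3425]
blob [346.8 227.2] 80 ~world z.05 [ 0.393 -0.331]
blob [323.4 227.7] 86 ~world z.05 [ 0.3935 -0.2476]
```

```bash
python3 -m inch '[{"tx":0.02,"ty":0.03,"tz":0.7,"ax":0,"ay":0,"az":0,"jaw":0},{"tx":0.02,"ty":0.03,"tz":1.4,"ax":0,"ay":0,"az":0,"jaw":0},{"tx":0.02,"ty":0.03,"tz":2.0,"ax":0,"ay":0,"az":0,"jaw":0},{"tx":0.02,"ty":0.03,"tz":2.18,"ax":0,"ay":0,"az":0,"jaw":0},{"tx":0.02,"ty":0.03,"tz":2.18,"ax":0,"ay":0,"az":0,"jaw":0},{"tx":0.02,"ty":0.25,"tz":2.18,"ax":0,"ay":0,"az":0,"jaw":0},{"tx":0.02,"ty":0.5,"tz":2.18,"ax":0,"ay":0,"az":0,"jaw":0},{"tx":0.02,"ty":0.7,"tz":2.18,"ax":0,"ay":0,"az":0,"jaw":0},{"tx":0.02,"ty":0.79,"tz":2.18,"ax":0,"ay":0,"az":0,"jaw":0},{"tx":0.02,"ty":0.79,"tz":2.18,"ax":0,"ay":0,"az":0,"jaw":0}]'; python3 -m inch '[{"tx":0,"ty":0,"tz":0.2,"ax":0,"ay":0,"az":0,"jaw":0},{"tx":0,"ty":0,"tz":0.4,"ax":0,"ay":0,"az":0,"jaw":0},{"tx":0,"ty":0,"tz":0.52,"ax":0,"ay":0,"az":0,"jaw":0},{"tx":0,"ty":0,"tz":0.57,"ax":0,"ay":0,"az":0,"jaw":0},{"tx":0,"ty":0,"tz":0.57,"ax":0,"ay":0,"az":0,"jaw":0}]'
python3 -m inch '[{"tx":0,"ty":0,"tz":0.02,"ax":0,"ay":0,"az":0,"jaw":0},{"tx":0,"ty":0,"tz":0.02,"ax":0,"ay":0,"az":0,"jaw":15},{"tx":0,"ty":0,"tz":0.02,"ax":0,"ay":0,"az":0,"jaw":30},{"tx":0,"ty":0,"tz":0.02,"ax":0,"ay":0,"az":0,"jaw":30},{"tx":0,"ty":0,"tz":0.02,"ax":0,"ay":0,"az":0,"jaw":30},{"tx":0,"ty":0,"tz":-0.3,"ax":0,"ay":0,"az":0,"jaw":30},{"tx":0,"ty":0,"tz":-0.8,"ax":0,"ay":0,"az":0,"jaw":30},{"tx":0,"ty":0,"tz":-0.8,"ax":0,"ay":0,"az":0,"jaw":30}]'; python3 -m inch '[{"tx":-0.4,"ty":0,"tz":0,"ax":0,"ay":0,"az":0,"jaw":0},{"tx":-0.8,"ty":0,"tz":0,"ax":0,"ay":0,"az":0,"jaw":0},{"tx":-0.8,"ty":0,"tz":0,"ax":0,"ay":0,"az":0,"jaw":0},{"tx":-0.8,"ty":0,"tz":0,"ax":0,"ay":0,"az":0,"jaw":0}]';python3 - <<'E'
from h import *
tan('w16');print(w2c(pose()[:3,3]))
D=down(CY+np.pi/2)
for p in([0,-74,127],[0,15,127]):rel(c2w(p),D)
E
```

```text
time: 33.42
tcp_pos: [0.5782, 0.0629, 0.1673]
tcp_rot: [-0.002, 0.77, 0.638, -0.001]
contact_force: [0.6, 0.6, -1.7]
width: 0.0087
time: 34.05
tcp_pos: [0.5787, 0.063, 0.1336]
tcp_rot: [-0.001, 0.77, 0.638, -0.0]
contact_force: [1.5, -0.5, -0.4]
width: 0.0089
time: 35.05
tcp_pos: [0.5801, 0.0637, 0.1851]
tcp_rot: [0.0, 0.77, 0.638, 0.002]
contact_force: [1.5, -0.5, 0.1]
width: 0.0302
time: 35.55
tcp_pos: [0.5692, 0.0168, 0.1815]
tcp_rot: [-0.002, 0.77, 0.639, -0.001]
contact_force: [-0.8, -0.1, 0.8]
width: -0.0002
tan [ -0.273  -27.4168] [252 115  17  59 916]
[ -0.6035 -74.6823 181.442 ]
t [0.01  0.014 0.907] a [-0.05 -0.02  0.02]
t [1.493 0.017 0.909] a [-0.05 -0.02  0.02]
```

```bash
python3 -m inch '[{"tx":0.01,"ty":0.01,"tz":0.5,"ax":0,"ay":0,"az":0,"jaw":0},{"tx":0.01,"ty":0.01,"tz":0.9,"ax":0,"ay":0,"az":0,"jaw":0},{"tx":0.1,"ty":0.01,"tz":0.9,"ax":0,"ay":0,"az":0,"jaw":0},{"tx":0.3,"ty":0.01,"tz":0.9,"ax":0,"ay":0,"az":0,"jaw":0},{"tx":0.5,"ty":0.01,"tz":0.9,"ax":0,"ay":0,"az":0,"jaw":0},{"tx":0.7,"ty":0.01,"tz":0.9,"ax":0,"ay":0,"az":0,"jaw":0},{"tx":0.9,"ty":0.01,"tz":0.9,"ax":0,"ay":0,"az":0,"jaw":0},{"tx":1.1,"ty":0.01,"tz":0.9,"ax":0,"ay":0,"az":0,"jaw":0},{"tx":1.3,"ty":0.01,"tz":0.9,"ax":0,"ay":0,"az":0,"jaw":0},{"tx":1.4,"ty":0.01,"tz":0.9,"ax":0,"ay":0,"az":0,"jaw":0}]'; python3 -m inch '[{"tx":0.09,"ty":0,"tz":0,"ax":0,"ay":0,"az":0,"jaw":0},{"tx":0.09,"ty":0,"tz":0,"ax":0,"ay":0,"az":0,"jaw":0},{"tx":0.09,"ty":0,"tz":0,"ax":0,"ay":0,"az":0,"jaw":0}]'; python3 -m inch '[{"tx":-0.2,"ty":0,"tz":0,"ax":0,"ay":0,"az":0,"jaw":0},{"tx":-0.6,"ty":0,"tz":-0.4,"ax":0,"ay":0,"az":0,"jaw":0},{"tx":-1.2,"ty":0,"tz":-1.2,"ax":0,"ay":0,"az":0,"jaw":0},{"tx":-1.8,"ty":-0.3,"tz":-2.0,"ax":0,"ay":0,"az":0,"jaw":0},{"tx":-2.4,"ty":-0.6,"tz":-2.8,"ax":0,"ay":0,"az":0,"jaw":0},{"tx":-3,"ty":-0.9,"tz":-3,"ax":0,"ay":0,"az":0,"jaw":30},{"tx":-3,"ty":-0.9,"tz":-3,"ax":0,"ay":0,"az":0,"jaw":55}]'
python3 - <<'E'
from h import *
print(w2c(pose()[:3,3]));matblobs('top','t17')
y=np.radians(42);rel([.4512,-.341,.2],down(y));rel([.4512,-.341,.096],down(y))
E
```

```text
time: 36.85
tcp_pos: [0.5852, 0.0973, 0.1277]
tcp_rot: [-0.001, 0.77, 0.638, -0.002]
contact_force: [-2.1, -7.0, 5.4]
width: 0.0003
time: 37.22
tcp_pos: [0.5862, 0.1028, 0.1275]
tcp_rot: [-0.001, 0.77, 0.638, -0.002]
contact_force: [-1.0, -4.6, 4.2]
width: 0.0002
time: 38.1
tcp_pos: [0.4997, -0.0659, 0.3086]
tcp_rot: [-0.0, 0.772, 0.636, -0.0]
contact_force: [0.3, 1.4, -0.7]
width: 0.0359
[ -53.4576 -169.2474  308.5823]
blob [349.2 212.6] 140 ~world z.05 [ 0.445  -0.3427]
blob [327.  227.5] 57 ~world z.05 [ 0.3937 -0.2607]
blob [346.4 227.3] 78 ~world z.05 [ 0.3929 -0.3298]
t [-4.69   0.069  1.79 ] a [-0.03 -0.    7.44]
t [-4.692  0.074  3.524] a [-0.03 -0.    7.44]
```

```bash
python3 -m inch '[{"tx":-0.8,"ty":0,"tz":0,"ax":0,"ay":0,"az":1.2,"jaw":55},{"tx":-1.6,"ty":0,"tz":0.2,"ax":0,"ay":0,"az":2.4,"jaw":55},{"tx":-2.4,"ty":0,"tz":0.5,"ax":0,"ay":0,"az":3.7,"jaw":55},{"tx":-3.2,"ty":0,"tz":0.8,"ax":0,"ay":0,"az":5,"jaw":55},{"tx":-4,"ty":0.05,"tz":1.2,"ax":0,"ay":0,"az":6.3,"jaw":55},{"tx":-4.69,"ty":0.07,"tz":1.7,"ax":0,"ay":0,"az":7.44,"jaw":55},{"tx":-4.69,"ty":0.07,"tz":2.4,"ax":0,"ay":0,"az":7.44,"jaw":55},{"tx":-4.69,"ty":0.07,"tz":3.1,"ax":0,"ay":0,"az":7.44,"jaw":55},{"tx":-4.69,"ty":0.07,"tz":3.52,"ax":0,"ay":0,"az":7.44,"jaw":55},{"tx":-4.69,"ty":0.07,"tz":3.52,"ax":0,"ay":0,"az":7.44,"jaw":55}]' && python3 -m inch '[{"tx":0,"ty":0,"tz":0,"ax":0,"ay":0,"az":0,"jaw":0},{"tx":0,"ty":0,"tz":0,"ax":0,"ay":0,"az":0,"jaw":0},{"tx":0,"ty":0,"tz":0,"ax":0,"ay":0,"az":0,"jaw":0},{"tx":0,"ty":0,"tz":0,"ax":0,"ay":0,"az":0,"jaw":0},{"tx":0,"ty":0,"tz":0,"ax":0,"ay":0,"az":0,"jaw":0},{"tx":0,"ty":0,"tz":0,"ax":0,"ay":0,"az":0,"jaw":0}]' 40; python3 -m inch '[{"tx":0,"ty":0,"tz":-0.4,"ax":0,"ay":0,"az":0,"jaw":0},{"tx":0,"ty":0,"tz":-1.2,"ax":0,"ay":0,"az":0,"jaw":0},{"tx":0,"ty":0,"tz":-2,"ax":0,"ay":0,"az":0,"jaw":0},{"tx":0,"ty":0,"tz":-2.8,"ax":0,"ay":0,"az":0,"jaw":0},{"tx":0,"ty":0,"tz":-3.4,"ax":0,"ay":0,"az":0,"jaw":0},{"tx":0,"ty":0,"tz":-3.4,"ax":0,"ay":0,"az":0,"jaw":0}]'; python3 - <<'E'
from h import *
D=down(CY+np.pi/2)
rel(c2w([-46,-30,300]),D)
E
```

```text
time: 39.4
tcp_pos: [0.4512, -0.3379, 0.0931]
tcp_rot: [-0.004, 0.933, 0.361, -0.003]
contact_force: [0.3, 0.1, -0.2]
width: 0.0551
time: 40.15
tcp_pos: [0.4521, -0.3406, 0.0974]
tcp_rot: [-0.001, 0.933, 0.359, -0.001]
contact_force: [-0.9, 2.0, 6.7]
width: 0.0086
time: 40.9
tcp_pos: [0.4536, -0.3417, 0.3034]
tcp_rot: [0.002, 0.933, 0.359, 0.0]
contact_force: [0.5, 0.1, -2.2]
width: 0.0086
t [ 5.576 -4.2    0.038] a [ 0.03  0.02 -7.44]
```

```bash
python3 -m inch '[{"tx":0.6,"ty":-0.5,"tz":0,"ax":0,"ay":0,"az":-0.8,"jaw":0},{"tx":1.2,"ty":-0.95,"tz":0,"ax":0,"ay":0,"az":-1.7,"jaw":0},{"tx":1.9,"ty":-1.45,"tz":0,"ax":0,"ay":0,"az":-2.6,"jaw":0},{"tx":2.6,"ty":-1.95,"tz":0,"ax":0,"ay":0,"az":-3.5,"jaw":0},{"tx":3.3,"ty":-2.5,"tz":0,"ax":0,"ay":0,"az":-4.5,"jaw":0},{"tx":4,"ty":-3.05,"tz":0,"ax":0,"ay":0,"az":-5.5,"jaw":0},{"tx":4.7,"ty":-3.55,"tz":0,"ax":0,"ay":0,"az":-6.5,"jaw":0},{"tx":5.2,"ty":-3.9,"tz":0,"ax":0,"ay":0,"az":-7.44,"jaw":0},{"tx":5.58,"ty":-4.2,"tz":0.03,"ax":0,"ay":0,"az":-7.44,"jaw":0},{"tx":5.58,"ty":-4.2,"tz":0.03,"ax":0,"ay":0,"az":-7.44,"jaw":0}]'; python3 -m inch '[{"tx":0,"ty":0,"tz":0,"ax":0,"ay":0,"az":0,"jaw":0},{"tx":0,"ty":0,"tz":0,"ax":0,"ay":0,"az":0,"jaw":0}]';python3 - <<'E'
from h import *
D=down(CY+np.pi/2);print(w2c(pose()[:3,3]))
for p in([-46,-30,167],[0,-30,167],[0,-30,133]):rel(c2w(p),D)
matblobs('top','t18')
E
```

```text
time: 42.15
tcp_pos: [0.5306, 0.0733, 0.2969]
tcp_rot: [-0.003, 0.768, 0.64, -0.002]
contact_force: [0.2, -1.7, -1.2]
width: 0.0085
time: 42.4
tcp_pos: [0.5315, 0.0691, 0.298]
tcp_rot: [-0.002, 0.771, 0.637, -0.002]
contact_force: [-0.6, -0.2, -1.1]
width: 0.0088
[-47.2799 -30.7374 297.9944]
t [0.013 0.032 2.183] a [-0.06  0.01 -0.02]
t [0.015 0.799 2.179] a [-0.06  0.01 -0.02]
t [0.015 0.801 2.746] a [-0.06  0.01 -0.02]
blob [323.4 227.7] 85 ~world z.05 [ 0.3934 -0.2478]
blob [346.4 227.3] 78 ~world z.05 [ 0.3929 -0.3298]
```

```bash
python3 -m inch '[{"tx":0.01,"ty":0.03,"tz":0.7,"ax":0,"ay":0,"az":0,"jaw":0},{"tx":0.01,"ty":0.03,"tz":1.4,"ax":0,"ay":0,"az":0,"jaw":0},{"tx":0.01,"ty":0.03,"tz":2.0,"ax":0,"ay":0,"az":0,"jaw":0},{"tx":0.01,"ty":0.03,"tz":2.18,"ax":0,"ay":0,"az":0,"jaw":0},{"tx":0.01,"ty":0.03,"tz":2.18,"ax":0,"ay":0,"az":0,"jaw":0},{"tx":0.01,"ty":0.25,"tz":2.18,"ax":0,"ay":0,"az":0,"jaw":0},{"tx":0.01,"ty":0.5,"tz":2.18,"ax":0,"ay":0,"az":0,"jaw":0},{"tx":0.01,"ty":0.7,"tz":2.18,"ax":0,"ay":0,"az":0,"jaw":0},{"tx":0.01,"ty":0.79,"tz":2.18,"ax":0,"ay":0,"az":0,"jaw":0},{"tx":0.01,"ty":0.79,"tz":2.18,"ax":0,"ay":0,"az":0,"jaw":0}]'; python3 -m inch '[{"tx":0,"ty":0,"tz":0.2,"ax":0,"ay":0,"az":0,"jaw":0},{"tx":0,"ty":0,"tz":0.4,"ax":0,"ay":0,"az":0,"jaw":0},{"tx":0,"ty":0,"tz":0.52,"ax":0,"ay":0,"az":0,"jaw":0},{"tx":0,"ty":0,"tz":0.57,"ax":0,"ay":0,"az":0,"jaw":0},{"tx":0,"ty":0,"tz":0.57,"ax":0,"ay":0,"az":0,"jaw":0}]'
python3 -m inch '[{"tx":0,"ty":0,"tz":0.02,"ax":0,"ay":0,"az":0,"jaw":0},{"tx":0,"ty":0,"tz":0.02,"ax":0,"ay":0,"az":0,"jaw":15},{"tx":0,"ty":0,"tz":0.02,"ax":0,"ay":0,"az":0,"jaw":30},{"tx":0,"ty":0,"tz":0.02,"ax":0,"ay":0,"az":0,"jaw":30},{"tx":0,"ty":0,"tz":0.02,"ax":0,"ay":0,"az":0,"jaw":30},{"tx":0,"ty":0,"tz":-0.3,"ax":0,"ay":0,"az":0,"jaw":30},{"tx":0,"ty":0,"tz":-0.8,"ax":0,"ay":0,"az":0,"jaw":30},{"tx":0,"ty":0,"tz":-0.8,"ax":0,"ay":0,"az":0,"jaw":30}]'; python3 -m inch '[{"tx":-0.4,"ty":0,"tz":0,"ax":0,"ay":0,"az":0,"jaw":0},{"tx":-0.8,"ty":0,"tz":0,"ax":0,"ay":0,"az":0,"jaw":0},{"tx":-0.8,"ty":0,"tz":0,"ax":0,"ay":0,"az":0,"jaw":0},{"tx":-0.8,"ty":0,"tz":0,"ax":0,"ay":0,"az":0,"jaw":0}]';python3 - <<'E'
from h import *
tan('w19');print(w2c(pose()[:3,3]))
D=down(CY+np.pi/2)
for p in([0,-74,127],[0,17,127]):rel(c2w(p),D)
E
```

```text
time: 43.7
tcp_pos: [0.578, 0.0626, 0.1674]
tcp_rot: [-0.002, 0.77, 0.638, -0.001]
contact_force: [-0.8, 0.7, -1.3]
width: 0.0088
time: 44.32
tcp_pos: [0.5789, 0.0626, 0.1337]
tcp_rot: [-0.001, 0.77, 0.638, -0.0]
contact_force: [4.2, -0.7, -0.1]
width: 0.0086
time: 45.32
tcp_pos: [0.5799, 0.0633, 0.185]
tcp_rot: [-0.0, 0.77, 0.638, 0.002]
contact_force: [0.5, 0.2, -0.6]
width: 0.0299
time: 45.82
tcp_pos: [0.569, 0.0165, 0.1814]
tcp_rot: [-0.002, 0.77, 0.639, -0.001]
contact_force: [0.3, 0.6, 0.2]
width: 0.0
tan [ -0.4172 -28.1075] [252 116  17  58 910]
[ -0.6958 -75.0527 181.4762]
t [0.016 0.015 0.908] a [-0.05 -0.02  0.02]
t [1.533 0.018 0.91 ] a [-0.05 -0.02  0.02]
```

```bash
python3 -m inch '[{"tx":0.01,"ty":0.01,"tz":0.5,"ax":0,"ay":0,"az":0,"jaw":0},{"tx":0.01,"ty":0.01,"tz":0.91,"ax":0,"ay":0,"az":0,"jaw":0},{"tx":0.1,"ty":0.01,"tz":0.91,"ax":0,"ay":0,"az":0,"jaw":0},{"tx":0.3,"ty":0.01,"tz":0.91,"ax":0,"ay":0,"az":0,"jaw":0},{"tx":0.5,"ty":0.01,"tz":0.91,"ax":0,"ay":0,"az":0,"jaw":0},{"tx":0.7,"ty":0.01,"tz":0.91,"ax":0,"ay":0,"az":0,"jaw":0},{"tx":0.9,"ty":0.01,"tz":0.91,"ax":0,"ay":0,"az":0,"jaw":0},{"tx":1.1,"ty":0.01,"tz":0.91,"ax":0,"ay":0,"az":0,"jaw":0},{"tx":1.3,"ty":0.01,"tz":0.91,"ax":0,"ay":0,"az":0,"jaw":0},{"tx":1.4,"ty":0.01,"tz":0.91,"ax":0,"ay":0,"az":0,"jaw":0}]'; python3 -m inch '[{"tx":0.06,"ty":0,"tz":0,"ax":0,"ay":0,"az":0,"jaw":0},{"tx":0.12,"ty":0,"tz":0,"ax":0,"ay":0,"az":0,"jaw":0},{"tx":0.12,"ty":0,"tz":0,"ax":0,"ay":0,"az":0,"jaw":0},{"tx":0.12,"ty":0,"tz":0,"ax":0,"ay":0,"az":0,"jaw":0}]'; python3 -m inch '[{"tx":-0.2,"ty":0,"tz":0,"ax":0,"ay":0,"az":0,"jaw":0},{"tx":-0.6,"ty":0,"tz":-0.4,"ax":0,"ay":0,"az":0,"jaw":0},{"tx":-1.1,"ty":0,"tz":-1,"ax":0,"ay":0,"az":0,"jaw":0},{"tx":-1.5,"ty":0,"tz":-1.6,"ax":0,"ay":0,"az":0,"jaw":0},{"tx":-1.5,"ty":-0.5,"tz":-1.6,"ax":0,"ay":0,"az":0,"jaw":0},{"tx":-1.5,"ty":-0.5,"tz":-1.6,"ax":0,"ay":0,"az":0,"jaw":0},{"tx":-1.5,"ty":-0.5,"tz":-1.6,"ax":0,"ay":0,"az":0,"jaw":0}]'
python3 - <<'E'
from h import *
im,T=grab('wrist','w20');s,_=grab('scene','s20');print(w2c(T[:3,3]))
cv2.imwrite('pics/c20.png',np.hstack([cv2.resize(im[0:270,130:400],(400,400)),cv2.resize(s[130:260,235:365],(400,400),interpolation=cv2.INTER_CUBIC)]))
E
```

```text
time: 47.12
tcp_pos: [0.585, 0.0959, 0.1271]
tcp_rot: [-0.0, 0.77, 0.638, -0.003]
contact_force: [-2.0, -7.0, 5.3]
width: -0.0001
time: 47.62
tcp_pos: [0.5862, 0.1025, 0.1271]
tcp_rot: [-0.0, 0.77, 0.638, -0.003]
contact_force: [-1.4, -7.3, 4.8]
width: -0.0001
time: 48.5
tcp_pos: [0.5407, 0.0223, 0.2228]
tcp_rot: [-0.002, 0.77, 0.638, -0.001]
contact_force: [-0.3, 0.6, 0.2]
width: -0.0003
[-29.4937 -74.9757 222.7763]
```

View pics/c20.png

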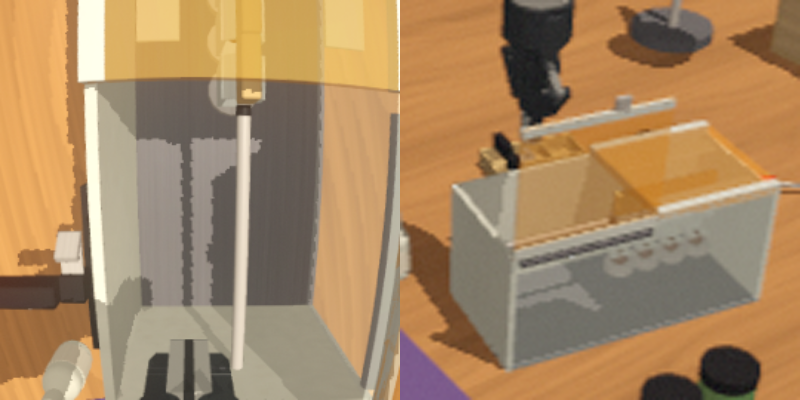

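```bash
python3 - <<'E'
from h import *
D=down(CY+np.pi/2)
W=[[-29,-63,370],[125,-63,370],[125,-63,288]]
for p in W:print(p);rel(c2w(p),D)
o=c2w(W[-1])
for a in(90,80,70,60,50,40,30,20,10,5,0):
    c,s=np.cos(np.radians(a)),np.sin(np.radians(a));r=140
    P=np.array([80-r*c+5*s+7,-63,156+r*s+5*c]);d=D.T@(c2w(P)-o)/.06;print(a,P.round(),d.round(2))
E
```

```text
[-29, -63, 370]
t [ 0.203 -0.006 -2.458] a [-0.05 -0.01  0.01]
[125, -63, 370]
t [ 0.201  2.56  -2.469] a [-0.05 -0.01  0.01]
[125, -63, 288]
t [ 0.2    2.566 -1.103] a [-0.05 -0.01  0.01]
90 [ 92. -63. 296.] [-0.   -0.55 -0.13]
80 [ 68. -63. 295.] [-0.   -0.96 -0.11]
70 [ 44. -63. 289.] [ 0.   -1.35 -0.02]
60 [ 21. -63. 280.] [-0.   -1.73  0.14]
50 [  1. -63. 266.] [-0.   -2.07  0.36]
40 [-17. -63. 250.] [-0.   -2.37  0.64]
30 [-32. -63. 230.] [-0.   -2.61  0.96]
20 [-43. -63. 209.] [ 0.   -2.8   1.32]
10 [-50. -63. 185.] [-0.   -2.92  1.71]
5 [-52. -63. 173.] [-0.   -2.95  1.91]
0 [-53. -63. 161.] [ 0.   -2.97  2.12]
```

```bash
python3 -m inch '[{"tx":0.1,"ty":0,"tz":-0.9,"ax":0,"ay":0,"az":0,"jaw":0},{"tx":0.2,"ty":0,"tz":-1.8,"ax":0,"ay":0,"az":0,"jaw":0},{"tx":0.2,"ty":0,"tz":-2.47,"ax":0,"ay":0,"az":0,"jaw":0},{"tx":0.2,"ty":0.8,"tz":-2.47,"ax":0,"ay":0,"az":0,"jaw":0},{"tx":0.2,"ty":1.7,"tz":-2.47,"ax":0,"ay":0,"az":0,"jaw":0},{"tx":0.2,"ty":2.56,"tz":-2.47,"ax":0,"ay":0,"az":0,"jaw":0},{"tx":0.2,"ty":2.56,"tz":-2.3,"ax":0,"ay":0,"az":0,"jaw":0},{"tx":0.2,"ty":2.56,"tz":-1.7,"ax":0,"ay":0,"az":0,"jaw":0},{"tx":0.2,"ty":2.56,"tz":-1.24,"ax":0,"ay":0,"az":0,"jaw":0},{"tx":0.2,"ty":2.56,"tz":-1.24,"ax":0,"ay":0,"az":0,"jaw":0}]'; python3 -m inch '[{"tx":0,"ty":-0.3,"tz":0,"ax":0,"ay":0,"az":0,"jaw":0},{"tx":0,"ty":-0.5,"tz":0,"ax":0,"ay":0,"az":0,"jaw":0},{"tx":0,"ty":-0.65,"tz":0,"ax":0,"ay":0,"az":0,"jaw":0},{"tx":0,"ty":-0.8,"tz":0.02,"ax":0,"ay":0,"az":0,"jaw":0},{"tx":0,"ty":-0.95,"tz":0.03,"ax":0,"ay":0,"az":0,"jaw":0},{"tx":0,"ty":-1.15,"tz":0.05,"ax":0,"ay":0,"az":0,"jaw":0},{"tx":0,"ty":-1.35,"tz":0.12,"ax":0,"ay":0,"az":0,"jaw":0},{"tx":0,"ty":-1.35,"tz":0.12,"ax":0,"ay":0,"az":0,"jaw":0}]'; python3 - <<'E'
from h import *
print(w2c(pose()[:3,3]));grab('scene','s21')
D=down(CY+np.pi/2)
for P in([44,-63,289],[-53,-63,161]):rel(c2w(P),D)
E
```

```text
time: 49.85
tcp_pos: [0.6921, 0.0053, 0.2937]
tcp_rot: [-0.004, 0.77, 0.639, -0.004]
contact_force: [-0.7, 0.1, 0.7]
width: 0.0001
time: 50.85
tcp_pos: [0.6131, 0.0205, 0.2895]
tcp_rot: [-0.002, 0.77, 0.638, -0.002]
contact_force: [0.4, 0.1, 1.5]
width: -0.0002
[ 41.9761 -63.2772 289.545 ]
t [0.005 0.021 0.012] a [-0.05 -0.    0.01]
t [ 0.006 -1.586  2.153] a [-0.05 -0.    0.01]
```

```bash
python3 -m inch '[{"tx":0,"ty":-0.17,"tz":0.07,"ax":0,"ay":0,"az":0,"jaw":0},{"tx":0,"ty":-0.36,"tz":0.17,"ax":0,"ay":0,"az":0,"jaw":0},{"tx":0,"ty":-0.53,"tz":0.28,"ax":0,"ay":0,"az":0,"jaw":0},{"tx":0,"ty":-0.7,"tz":0.4,"ax":0,"ay":0,"az":0,"jaw":0},{"tx":0,"ty":-0.86,"tz":0.53,"ax":0,"ay":0,"az":0,"jaw":0},{"tx":0,"ty":-1,"tz":0.68,"ax":0,"ay":0,"az":0,"jaw":0},{"tx":0,"ty":-1.12,"tz":0.83,"ax":0,"ay":0,"az":0,"jaw":0},{"tx":0,"ty":-1.24,"tz":1,"ax":0,"ay":0,"az":0,"jaw":0},{"tx":0,"ty":-1.35,"tz":1.18,"ax":0,"ay":0,"az":0,"jaw":0},{"tx":0,"ty":-1.43,"tz":1.36,"ax":0,"ay":0,"az":0,"jaw":0}]'; python3 -m inch '[{"tx":0,"ty":-0.07,"tz":0.18,"ax":0,"ay":0,"az":0,"jaw":0},{"tx":0,"ty":-0.12,"tz":0.38,"ax":0,"ay":0,"az":0,"jaw":0},{"tx":0,"ty":-0.14,"tz":0.5,"ax":0,"ay":0,"az":0,"jaw":0},{"tx":0,"ty":-0.15,"tz":0.58,"ax":0,"ay":0,"az":0,"jaw":0},{"tx":0,"ty":-0.15,"tz":0.58,"ax":0,"ay":0,"az":0,"jaw":0}]'; python3 - <<'E'
from h import *
print(w2c(pose()[:3,3]))
D=down(CY+np.pi/2)
rel(c2w([-58,-58,161]),D)
E
```

```text
time: 52.15
tcp_pos: [0.5294, 0.0363, 0.2078]
tcp_rot: [-0.002, 0.77, 0.638, -0.001]
contact_force: [0.6, -1.0, 1.6]
width: 0.0001
time: 52.78
tcp_pos: [0.5202, 0.0381, 0.1734]
tcp_rot: [-0.002, 0.77, 0.638, -0.002]
contact_force: [-0.9, 0.3, 1.7]
width: -0.0001
[-52.6022 -63.2611 173.4165]
t [ 0.088 -0.089  0.207] a [-0.06 -0.    0.01]
```

```bash
python3 -m inch '[{"tx":0,"ty":-0.02,"tz":0.06,"ax":0,"ay":0,"az":0,"jaw":0},{"tx":0,"ty":-0.02,"tz":0.1,"ax":0,"ay":0,"az":0,"jaw":0},{"tx":0,"ty":-0.02,"tz":0.1,"ax":0,"ay":0,"az":0,"jaw":0}]'; python3 -m inch '[{"tx":0,"ty":0,"tz":0.04,"ax":0,"ay":0,"az":0,"jaw":0},{"tx":0,"ty":0,"tz":0.07,"ax":0,"ay":0,"az":0,"jaw":0},{"tx":0,"ty":0,"tz":0.07,"ax":0,"ay":0,"az":0,"jaw":0}]';  python3 -m inch '[{"tx":0,"ty":0,"tz":0.03,"ax":0,"ay":0,"az":0,"jaw":0},{"tx":0,"ty":0,"tz":0.05,"ax":0,"ay":0,"az":0,"jaw":0},{"tx":0,"ty":0,"tz":0.05,"ax":0,"ay":0,"az":0,"jaw":0}]'
```

```text
time: 53.15
tcp_pos: [0.5197, 0.0383, 0.1678]
tcp_rot: [-0.002, 0.77, 0.638, -0.001]
contact_force: [1.1, -0.7, 1.3]
width: 0.0002
time: 53.52
tcp_pos: [0.5194, 0.0383, 0.1633]
tcp_rot: [-0.002, 0.77, 0.638, -0.001]
contact_force: [0.6, 0.7, 0.6]
width: 0.0
time: 53.9
tcp_pos: [0.5194, 0.0383, 0.1606]
tcp_rot: [-0.002, 0.77, 0.638, -0.001]
contact_force: [-1.7, -0.4, 2.6]
width: -0.0002
```

```bash
python3 -m inch '[{"tx":0,"ty":0,"tz":0.02,"ax":0,"ay":0,"az":0,"jaw":0},{"tx":0,"ty":0,"tz":0.03,"ax":0,"ay":0,"az":0,"jaw":0},{"tx":0,"ty":0,"tz":0.03,"ax":0,"ay":0,"az":0,"jaw":0}]'; python3 -m inch '[{"tx":0,"ty":0,"tz":0.02,"ax":0,"ay":0,"az":0,"jaw":0},{"tx":0,"ty":0,"tz":0.03,"ax":0,"ay":0,"az":0,"jaw":0},{"tx":0,"ty":0,"tz":0.03,"ax":0,"ay":0,"az":0,"jaw":0}]'; python3 -m inch '[{"tx":0,"ty":0,"tz":0.02,"ax":0,"ay":0,"az":0,"jaw":0},{"tx":0,"ty":0,"tz":0.03,"ax":0,"ay":0,"az":0,"jaw":0},{"tx":0,"ty":0,"tz":0.03,"ax":0,"ay":0,"az":0,"jaw":0}]'
```

```text
time: 54.28
tcp_pos: [0.5194, 0.0383, 0.1594]
tcp_rot: [-0.002, 0.77, 0.638, -0.001]
contact_force: [-3.0, 0.6, 8.1]
width: 0.0004
time: 54.65
tcp_pos: [0.5194, 0.0383, 0.1582]
tcp_rot: [-0.001, 0.77, 0.638, -0.001]
contact_force: [-4.3, -0.8, 12.7]
width: 0.0001
time: 55.02
tcp_pos: [0.5195, 0.0383, 0.1571]
tcp_rot: [-0.001, 0.77, 0.638, -0.001]
contact_force: [-6.0, -0.4, 17.1]
width: -0.0002
```

```bash
python3 -m inch '[{"tx":0,"ty":0,"tz":0.02,"ax":0,"ay":0,"az":0,"jaw":0},{"tx":0,"ty":0,"tz":0.02,"ax":0,"ay":0,"az":0,"jaw":0}]'; python3 -m inch '[{"tx":0,"ty":0,"tz":-0.2,"ax":0,"ay":0,"az":0,"jaw":0},{"tx":0,"ty":0,"tz":-0.6,"ax":0,"ay":0,"az":0,"jaw":0},{"tx":-0.6,"ty":0,"tz":-1.2,"ax":0,"ay":0,"az":0,"jaw":0},{"tx":-1.4,"ty":-0.3,"tz":-1.8,"ax":0,"ay":0,"az":0,"jaw":0},{"tx":-2,"ty":-0.6,"tz":-2.2,"ax":0,"ay":0,"az":0,"jaw":0},{"tx":-2.4,"ty":-0.6,"tz":-2.4,"ax":0,"ay":0,"az":0,"jaw":0},{"tx":-2.4,"ty":-0.6,"tz":-2.4,"ax":0,"ay":0,"az":0,"jaw":0},{"tx":-2.4,"ty":-0.6,"tz":-2.4,"ax":0,"ay":0,"az":0,"jaw":0}]'; python3 - <<'E'
from h import *
im,T=grab('wrist','w22');s,_=grab('scene','s22');t,_=grab('top','t22')
print(w2c(T[:3,3]))
cv2.imwrite('pics/c22.png',np.hstack([cv2.resize(im[0:270,130:400],(400,400)),cv2.resize(s[130:260,235:365],(400,400),interpolation=cv2.INTER_CUBIC)]))
E
```

```text
time: 55.28
tcp_pos: [0.5195, 0.0383, 0.1562]
tcp_rot: [-0.001, 0.77, 0.638, -0.002]
contact_force: [-7.2, -1.2, 20.3]
width: -0.0006
time: 56.28
tcp_pos: [0.4578, -0.0957, 0.2972]
tcp_rot: [-0.002, 0.769, 0.639, -0.001]
contact_force: [0.4, 0.5, 0.6]
width: 0.0002
[ -89.0693 -206.3109  297.2352]
```

View pics/c22.png

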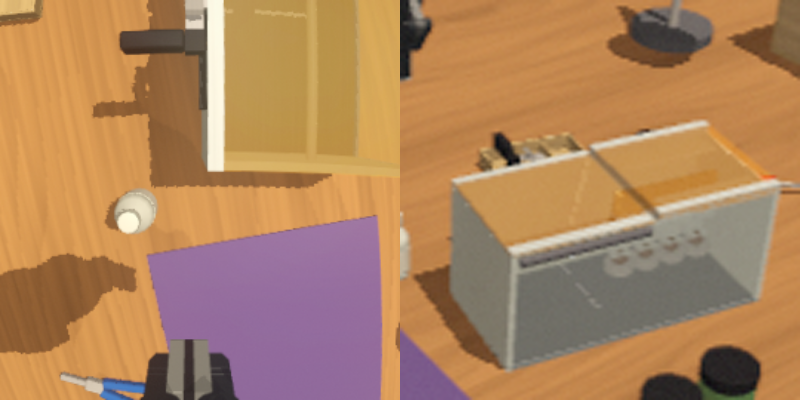

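```bash
python3 - <<'E'
from h import *
T=np.load('pics/w22.npy')
for y in(32,53):print('tab edge',w2c(plane('wrist',(130+130/1.481,y/1.481),.172,T))[:2])
a=cv2.imread('pics/scene0.png').astype(int);b=cv2.imread('pics/s22_raw.png').astype(int)
m=(np.abs(a-b).max(2)>45).astype(np.uint8);k,_,st,ce=cv2.connectedComponentsWithStats(m)
for i in range(1,k):
    if st[i,4]>12:print(st[i],ce[i].round())
print('feet px',[proj('scene',c2w([0,y,44])).round(0) for y in(44,80,116,152)])
# feet in scene crop (px 618,645,672,697 ; row 265,258,250,240)
for x,y in((618,265),(645,257),(672,249),(697,240)):print(w2c(plane('scene',(235+(x-400)*130/400,130+y*130/400),.044))[:2])
E
```

```text
tab edge [-125.8944  -62.9899]
tab edge [-125.8191  -76.3698]
[ 71   0  34  32 449] [90. 16.]
[ 106    0  108  140 3139] [159.  54.]
[130   0  17  11 137] [138.   4.]
[ 165    0   88  157 4762] [214.  59.]
[   0   22  107   77 2215] [51. 58.]
[24 86 10  6 44] [29. 88.]
[ 13  94  25  14 135] [ 25. 101.]
[ 0 97 11  7 27] [  5. 100.]
[  13  107   52   81 1672] [ 34. 148.]
[182 114   4   7  22] [184. 117.]
[203 114   8  12  60] [207. 119.]
[188 117   5   4  14] [190. 118.]
[199 118   8  18  33] [201. 128.]
[213 129   4  14  44] [214. 136.]
[  18  151  159   90 2343] [ 83. 194.]
[ 150  166   67   57 1164] [183. 196.]
[163 223  25  51 468] [177. 250.]
[194 224  18  21 164] [205. 234.]
[217 232  10  19 121] [222. 241.]
[210 253  18  11  98] [220. 258.]
feet px [array([307., 215.]), array([316., 213.]), array([324., 211.]), array([332., 209.])]
[ 3.0443 36.57  ]
[ 1.0455 75.1486]
[ -0.9926 114.4854]
[ -5.8721 153.4862]
```

```bash
python3 -m inch '[{"tx":-0.5,"ty":0,"tz":-0.5,"ax":0,"ay":0,"az":0,"jaw":0},{"tx":-0.5,"ty":0,"tz":-0.5,"ax":0,"ay":0,"az":0,"jaw":0},{"tx":-0.5,"ty":0,"tz":-0.5,"ax":0,"ay":0,"az":0,"jaw":0},{"tx":-0.5,"ty":0,"tz":-0.5,"ax":0,"ay":0,"az":0,"jaw":0}]'; python3 - <<'E'
from rig import order
print(order.finish_job())
E
```

```text
time: 56.92
tcp_pos: [0.4522, -0.1251, 0.3271]
tcp_rot: [-0.003, 0.769, 0.639, -0.002]
contact_force: [-0.1, 0.4, -0.7]
width: -0.0001
the job is handed in; nothing more can be done
None
```

The job is done and handed in after about 57 s of robot time. I slid the latch aside and the cover sprang open. I then hooked all four hangers onto the rail and pushed each one in under the hood. Last, I swung the cover down and pressed it shut, with up to about 20 N at the wrist.

What the last checks showed:
- **Cover and latch:** the cover stays flat with the robot clear of it. The latch tab measures at its starting place (+y face at chamber y about -63 mm, the same as before), so it has snapped home.
- **Hangers:** all four hang upright in a row, with feet at chamber y of about 37, 75, 114 and 153 mm. The mark is at 18 mm, and nothing is left on the mat.
- **Other things on the bench:** a before-and-after comparison of the scene picture showed no sign that any of them had moved.

The checks disagreed on one point: the last-pushed hanger reads 37 mm in the picture, but 40 mm from where the finger stopped. Either way its centre is past the mark and under the hood, though the -y end of its grip block and foot still sits slightly outside the hood's edge at 30 mm.

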